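Twist a jammed bobbin off its spindle and put the thread away

TASK

The tall wooden bobbin has jammed on the leaning spindle of the thread stand. Work it off by twisting it to and fro while pulling gently along the spindle, never so hard that the sprung spindle is drawn far out of its bearing, and stand it upright in the back compartment of the wooden caddy. Then stand the thread spool upright in the caddy's front compartment; set both down without dropping them and leave the other things where they are.

Things in the scene. Friction and masses are not known exactly. Their poses are not given: they have to be found in the camera images.
- bobbin: Tall plain light-wood bobbin, 92 mm long, 70 g, stuck on the leaning spindle at the start. Origin: centre of its foot face; z runs along it from foot to top. Foot flange 40 mm diameter, 7 mm thick; above it a plain round barrel 30 mm in diameter. A blind bore, 20 mm diameter, 40 mm deep, opens in the foot. It must slide about 19 mm before the spindle's leaves let go, 36 mm to clear the tip.
- bobbin_grip (a point): Point on the bobbin's axis 62 mm above its foot, a good place to grip the barrel; axes as the bobbin's. Spring leaves grip the bore by dry friction: a straight pull slides the bobbin only at about 28 to 45 N, but while it is being turned (0.3 to 0.45 N m) a pull of 10 to 15 N lets it creep up, about 0.3 mm per mm that the bore wall turns past the leaves (10 mm radius).
- stand: Thread stand, fixed to the worktop: wooden plate 130 x 96 mm, 16 mm thick, with a dark steel bearing, a small wing screw on its side, and the leaning steel spindle. Origin: underside centre of the plate; z up. The spindle leans 35 degrees from vertical towards the stand's own -x (roughly towards the robot).
- spindle_seat (a point): Centre of the top face of the spindle's collar when home, where the bobbin's foot rests at the start; 25 mm behind (+x) and 66 mm above the stand's origin. Fixed in the stand, axes the stand's. From here the spindle runs towards (-0.574, 0, 0.819) in the stand's axes. The collar is 29 mm in diameter, the spindle above it 17 mm in diameter and 36 mm long.
- spindle_lift (a joint): How far the spindle has been drawn out of its bearing along its axis, m: 0 is home. A spring holds it home, 2.5 N for every millimetre. Up to 9 mm is harmless; more damages it (the job has failed). It does not turn.
- caddy: Open light-wood caddy, fixed, 142 mm front to back (x) x 116 mm wide (y) x 36 mm high, walls and floor 6 mm, with one cross wall that parts it into a front compartment (own -x, nearer the robot) and a back compartment (own +x, farther away), each 62 x 104 mm inside. Origin: underside centre; z up.
- caddy_back (a point): Centre of the floor of the caddy's back compartment.
- caddy_front (a point): Centre of the floor of the caddy's front compartment.
- spool: Wooden thread spool with pale undyed thread, 60 mm tall, two flanges 42 mm in diameter and 9 mm thick, 40 g, standing on the worktop; the only thread spool there. Origin: centre of its underside; z up. Grip it by the upper flange (51 to 60 mm up).
- cream_pot: Bystander: low round cream pot, 63 mm diameter, 34 mm high. Origin: underside centre.
- wax: Bystander: round block of wax, 44 mm diameter, 14 mm high. Origin: underside centre.
- jar: Bystander: jar of buttons, 64 mm diameter, 90 mm high. Origin: underside centre.
- metal_thimble: Bystander: thimble, 20 mm diameter, 21 mm high. Origin: underside centre.
- tape_measure: Bystander: round tape measure, 52 x 74 x 18 mm, at the right. Origin: underside centre.
There are look-alikes about, which are no part of the job. What is shaped like the spool but green, turquoise or yellow is not meant.

How it is judged:
By the outcome, as a careful person would: the job done as asked, in the order asked, and still so for the second after the job is handed in, with the robot touching nothing.
It also fails if it takes over 72 s, if anything falls off the work surface, if the arm or the gripper's body presses on something with over 40 N, if the wrist force passes 120 N, or if a joint passes its speed limit or range.

ROBOT

A 7-joint arm with a two-finger parallel gripper is mounted at the origin on a cart in front of the work surface, level with it; the furniture and walls round the work are solid. World frame = base frame: x ahead of the robot, y to its left, z up, the work surface at z = 0. Lengths are in m, angles in rad, forces in N, time in s.
With the tool pointing down it reaches from about 0.425 to 1.025 m from the base axis. Payload 9.4 kg.
Tool frame: the origin (TCP) lies between the finger pads; the fingertips stand 14 mm ahead of it and the grasp point (between the pads) lies 5 mm behind it; z points along the fingers, y is the line along which they close (so a half turn about z gives the same grasp; the last joint's range is limited). The gripper opens to 93 mm and grips with 3 to 60 N. Pads are 15 mm wide; open, the fingers measure 128 mm over their backs; the gripper's body (75 mm by 188 mm) begins 65 mm behind the grasp point.
Start: joints at [-1.201, 0.599, -0.003, 1.599, 0.002, 0.943, -0.08], TCP at [0.313, 0.654, 0.2] pointing down, gripper open.
Joint ranges: [-2.57, 2.57], [-0.35, 1.97], [-1.29, 1.29], [0.11, 2.56], [-1.05, 4.19], [0.11, 1.86], [-2.63, 2.63]. Speed limits (rad/s): [2.22, 2.22, 3.01, 3.01, 3.14, 3.14, 3.14].

INTERFACE

Orientations are given as a 3x3 rotation matrix whose columns are the frame's x, y, z axes.
In Python, from rig import manip, viewer, job, finder gives the robot as it stands. The module is installed in compiled form; this text tells all that it offers.
- The arm moves only by the tool apply_moves, never from a script. Its argument "increments" is a list of rows, each a list of 5 numbers: the finger opening in cm, from 0 to 9.3, then the shift along the world's x, y, z in cm, then the turn about the world's z in degrees. A call has 1 to 10 rows; each row is the pose to reach, as a shift and turn from the pose commanded when the call began; what a row does not reach only later rows make up. A row lasts 1/8 s, in which the tool goes at most 62.5 mm and 10.7 degrees, less where a joint would pass 70% of its speed; a pose out of reach is approached as far as the arm can. A call with a gripper value outside its range is refused whole. The fingers move at their own pace and stop on an object; the grip force is fixed at half the most. Time passes only in rows, so rows that repeat a pose let the fingers close. It gives the time, the measured TCP pose, the force, the opening and the grip force at its end, in the units of the state.
- manip.observe(): the state, without advancing time (a new reading comes with each control period).
- viewer.camera(name): name is "scene" or "side" or "wrist"; returns a dict with "frame" (384x512x3 uint8, red, green, blue), "K" (3x3 intrinsics, pixels), "world_from_camera" (4x4, takes a point from camera to world coordinates); the wrist camera has in their place "tool_from_camera" (4x4, takes a point from camera to tool coordinates, whose origin is the TCP and whose axes are the flange's). Camera axes: x right, y down, z forward; pixel columns grow to the right and rows downward; lengths in m; the calibration is good to about 2 mm. A picture is of the moment at which its call begins: read the wrist's pose just before it. There is no depth.
- job.sign_off(): hands the job in; it is judged then, once.
Trained networks look in a picture, given as the dict that the camera call returned (one of the last four; its "shot" number tells which), for a name from the list of things; names that differ only in an ending like _2 or _b are one class to them, and where a whole thing is asked for, a point or a joint stands for the part that bears it (a point fixed in the world has none). Each returns a list of dicts, best first, with "p" (0 to 1); they miss things now and then, are a little off and sometimes report something else, mostly with a low value. They report only what shows in the picture. A call takes as long as a camera call. They do not tell look-alikes from the thing itself.
- finder.trace(picture, query): "mask" (384x512 bool, what is visible of it) and "extent" ([left, top, right, bottom] in pixels, round what is visible of it).
The state is a dict: "t": time; "qpos": joint angles; "joint_velocities": joint speeds; "tau": joint torques, N m; "position": TCP position; "orientation": TCP orientation; "force": force on the tool from outside, world axes, zero at the start; "ft_torque": the same for the moment, N m; "gripper_width": finger opening in m; "gripper_force": force on a finger pad.
Only numpy, scipy, OpenCV 4.12 (cv2) and the standard library are available. Lean on these libraries where they do the work, as an engineer would, in place of code of your own. Each camera call takes 0.05 s, during which the arm holds its last target. There are 200 camera calls.

## Working session

There is one attempt and no reset: what is moved stays moved. The work goes in short steps, Python scripts to look and compute and a tool call to move; the robot and the scene stay as the last step left them, time stands still between calls to the robot, and variables do not carry over. Pictures are saved under pics/ and viewed, at most 10 in all, crops included, and the job is handed in when it is done.

Besides the shell and the picture viewer there is one more tool, called after "Request:" by a JSON object that holds its "api" and its "payload", one argument or row to a line. apply_moves: Moves the arm, as the interface text tells. Its arguments: {"type":"object","properties":{"increments":{"type":"array","items":{"type":"array","items":{"type":"number"}}}},"required":["increments"]}

```bash
mkdir -p pics
cat > h.py <<'E'
import numpy as np, cv2
from rig import manip, viewer, job, finder
def ray(c,u,v):
    K=c["K"];T=np.array(c["world_from_camera"])
    d=T[:3,:3]@np.linalg.solve(K,[u,v,1.]);return T[:3,3],d
def onz(c,u,v,z):
    o,d=ray(c,u,v);return o+d*(z-o[2])/d[2]
def proj(c,P):
    T=np.linalg.inv(np.array(c["world_from_camera"]));p=T[:3,:3]@np.asarray(P)+T[:3,3];q=c["K"]@p;return q[:2]/q[2]
E
python3 - <<'E'
from h import *
s=manip.observe();print(s["position"],np.round(s["orientation"],3).tolist(),s["gripper_width"],s["t"])
im=[]
for n in("scene","side"):
    c=viewer.camera(n);im.append(c["frame"]);T=np.array(c["world_from_camera"]);print(n,T[:3,3].round(3),T[:3,2].round(2))
    for q in("bobbin","stand","caddy","spool","cream_pot","jar","wax","metal_thimble","tape_measure"):
        for r in finder.trace(c,q)[:4]:
            m=r["mask"];y,x=np.nonzero(m);print(q,round(r["p"],2),np.round(r["extent"]).tolist(),c["frame"][m].mean(0).round().tolist(), onz(c,x.mean(),y.mean(),0.03).round(3))
for n,i in zip(("scene","side"),im): cv2.imwrite(f"pics/{n}0.png",cv2.resize(i[...,::-1],(800,600)))
E
```

```text
[0.31308639 0.65335398 0.19867016] [[-0.902, 0.432, -0.001], [0.432, 0.902, -0.001], [-0.0, -0.002, -1.0]] 0.09291586244049109 0.0
scene [-0.079 -0.9    1.151] [ 0.4   0.61 -0.69]
bobbin 0.64 [284.0, 202.0, 301.0, 219.0] [183.0, 142.0, 93.0] [ 0.645 -0.084  0.03 ]
stand 0.74 [267.0, 213.0, 312.0, 245.0] [191.0, 128.0, 73.0] [ 0.584 -0.148  0.03 ]
stand 0.48 [229.0, 172.0, 279.0, 209.0] [192.0, 155.0, 101.0] [0.586 0.078 0.03 ]
caddy 0.67 [228.0, 174.0, 279.0, 210.0] [191.0, 154.0, 100.0] [0.587 0.076 0.03 ]
spool 0.75 [236.0, 220.0, 249.0, 240.0] [216.0, 192.0, 1.0] [ 0.454 -0.052  0.03 ]
spool 0.73 [282.0, 197.0, 304.0, 216.0] [185.0, 144.0, 94.0] [ 0.645 -0.081  0.03 ]
spool 0.71 [164.0, 164.0, 177.0, 189.0] [38.0, 127.0, 55.0] [0.374 0.328 0.03 ]
spool 0.64 [220.0, 208.0, 233.0, 224.0] [196.0, 173.0, 140.0] [0.429 0.029 0.03 ]
cream_pot 0.67 [197.0, 181.0, 218.0, 196.0] [213.0, 203.0, 194.0] [0.459 0.19  0.03 ]
jar 0.78 [267.0, 268.0, 294.0, 298.0] [195.0, 185.0, 178.0] [ 0.42  -0.304  0.03 ]
jar 0.32 [233.0, 172.0, 278.0, 208.0] [191.0, 154.0, 101.0] [0.587 0.076 0.03 ]
wax 0.6 [
[... 614 characters left out ...]
115.0] [0.598 0.071 0.03 ]
spool 0.83 [222.0, 219.0, 237.0, 246.0] [198.0, 181.0, 41.0] [ 0.455 -0.054  0.03 ]
spool 0.62 [212.0, 143.0, 224.0, 161.0] [52.0, 146.0, 140.0] [0.385 0.424 0.03 ]
spool 0.58 [209.0, 152.0, 218.0, 177.0] [49.0, 124.0, 66.0] [0.375 0.326 0.03 ]
spool 0.54 [215.0, 202.0, 230.0, 223.0] [189.0, 174.0, 146.0] [0.429 0.038 0.03 ]
jar 0.7 [191.0, 274.0, 222.0, 327.0] [182.0, 177.0, 170.0] [ 0.41  -0.298  0.03 ]
wax 0.66 [215.0, 260.0, 236.0, 278.0] [211.0, 181.0, 99.0] [ 0.443 -0.204  0.03 ]
metal_thimble 0.38 [273.0, 209.0, 302.0, 248.0] [175.0, 147.0, 109.0] [ 0.611 -0.041  0.03 ]
tape_measure 0.8 [316.0, 312.0, 348.0, 335.0] [226.0, 203.0, 96.0] [ 0.668 -0.364  0.03 ]
```

Run:
```python
from h import *
a=cv2.imread("pics/scene0.png")
for n,(x0,y0,x1,y1) in(("scene",(150,140,370,305)),("side",(180,130,380,280))):
    c=viewer.camera(n);cv2.imwrite(f"pics/{n}1.png",cv2.resize(c["frame"][y0:y1,x0:x1,::-1],(800,600),interpolation=cv2.INTER_CUBIC))
```

```text
(no output)
```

View pics/scene1.png

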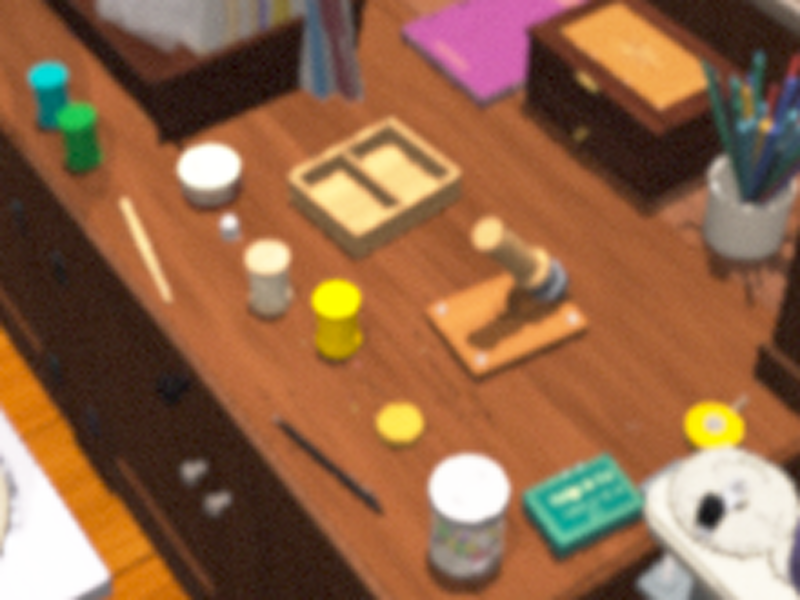

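View pics/side1.png

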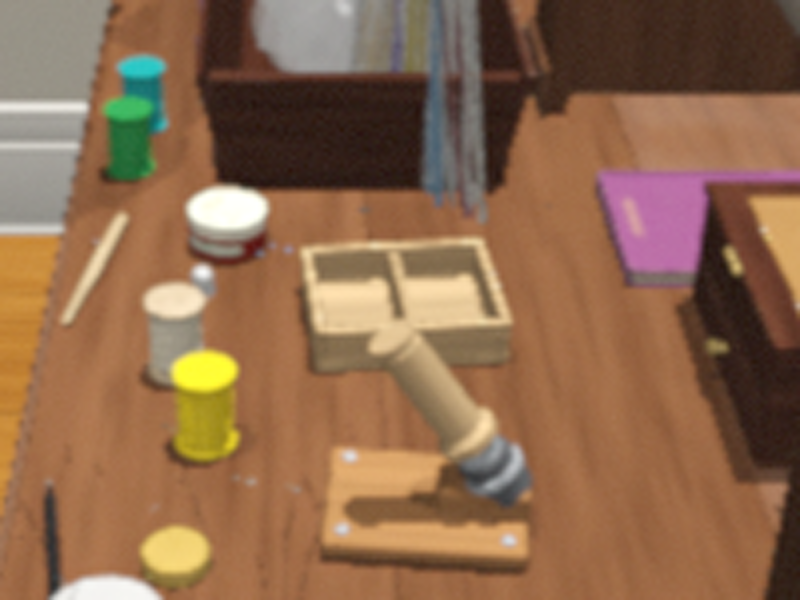

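Scene: the pale spool is at scene px (224,216) / side px (224,214). It could be confused with yellow (243,228), green (172,178) and turquoise (163,166), and the description rules out all three. The bobbin leans at (293,210), the caddy is at (253,190), and the stand plate is aligned roughly with world x. Next I'll raise the arm and look from above.

Request:
{"api": "apply_moves", "payload": {
  "increments": [
    [9.3,0,-3,6,0],
    [9.3,2,-8,12,5],
    [9.3,6,-14,18,10],
    [9.3,10,-20,20,15],
    [9.3,14,-26,20,20],
    [9.3,17,-32,20,26],
    [9.3,19,-38,20,26],
    [9.3,20,-44,20,26],
    [9.3,20,-50,20,26],
    [9.3,20,-56,20,26]
  ]
}}

```text
t: 2.35
position: [0.5082, 0.1535, 0.3991]
orientation: [[-1.0, -0.007, 0.001], [-0.007, 1.0, 0.0], [-0.001, 0.0, -1.0]]
force: [1.8, -0.6, 0.3]
gripper_width: 0.0932
gripper_force: 0.0
```

Request:
{"api": "apply_moves", "payload": {
  "increments": [
    [9.3,0,-6,0,0],
    [9.3,0,-7,0,0],
    [9.3,0,-7,0,0],
    [9.3,0,-7,0,0]
  ]
}}

```text
t: 2.85
position: [0.5079, 0.0875, 0.3989]
orientation: [[-1.0, -0.009, -0.0], [-0.009, 1.0, 0.001], [0.0, 0.001, -1.0]]
force: [0.3, 0.4, -0.2]
gripper_width: 0.093
gripper_force: 0.0
```

```bash
cat >> h.py <<'E'
def wrist():
    s=manip.observe();c=viewer.camera("wrist");T=np.eye(4);T[:3,:3]=s["orientation"];T[:3,3]=s["position"]
    c["world_from_camera"]=T@np.array(c["tool_from_camera"]);return c
E
python3 - <<'E'
from h import *
c=wrist();s=manip.observe();print(s["t"],s["position"].round(4),s["orientation"].round(3).tolist(),s["force"].round(2),s["joint_velocities"].round(3))
print(c["world_from_camera"].round(3).tolist())
for q in("bobbin","stand","caddy","spool"):
    for r in finder.trace(c,q)[:3]:
        m=r["mask"];print(q,round(r["p"],2),np.round(r["extent"]).tolist(),m.sum(),c["frame"][m].mean(0).round().tolist())
cv2.imwrite("pics/w0.png",cv2.resize(c["frame"][...,::-1],(800,600)))
E
```

```text
2.9 [0.5079 0.0875 0.3988] [[-1.0, -0.01, -0.0], [-0.01, 1.0, 0.0], [0.0, 0.0, -1.0]] [-0.14 -0.22  0.14] [-0.003  0.001  0.005  0.001  0.002  0.     0.004]
[[-0.009, 0.968, 0.252, 0.439], [1.0, 0.009, 0.004, 0.086], [0.002, 0.252, -0.968, 0.585], [0.0, 0.0, 0.0, 1.0]]
bobbin 0.67 [115.0, 195.0, 154.0, 230.0] 671 [213.0, 179.0, 115.0]
bobbin 0.2 [222.0, 164.0, 286.0, 235.0] 3808 [223.0, 195.0, 128.0]
stand 0.85 [130.0, 166.0, 176.0, 233.0] 2096 [206.0, 147.0, 79.0]
caddy 0.81 [220.0, 165.0, 281.0, 235.0] 3699 [225.0, 198.0, 130.0]
caddy 0.56 [116.0, 193.0, 152.0, 228.0] 685 [214.0, 179.0, 114.0]
spool 0.94 [363.0, 75.0, 397.0, 107.0] 725 [51.0, 191.0, 85.0]
spool 0.81 [211.0, 107.0, 234.0, 132.0] 478 [134.0, 108.0, 77.0]
spool 0.73 [170.0, 118.0, 193.0, 144.0] 477 [220.0, 189.0, 0.0]
```

View pics/w0.png

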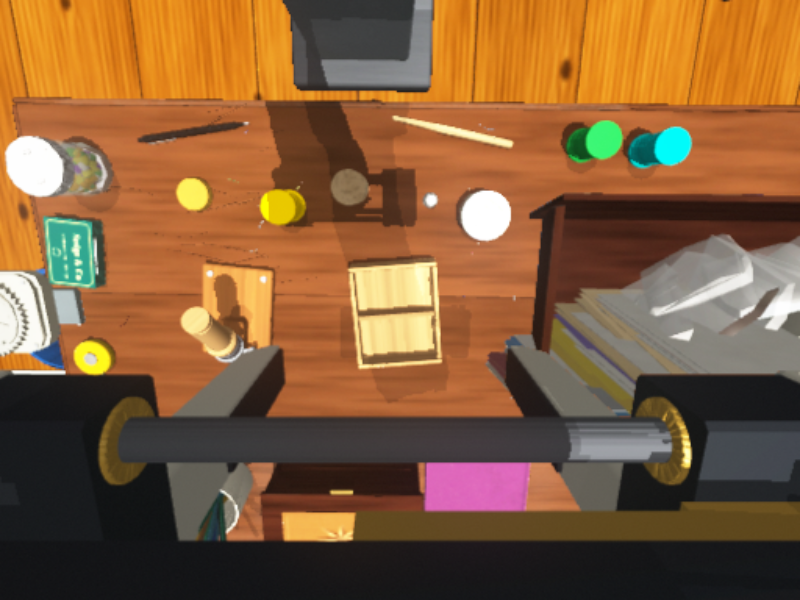

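The top view from the wrist shows the spool in shadow at px (349,187), the caddy at (395,312), and the bobbin top at (197,322). Moving nearer to the stand to measure it.

Request:
{"api": "apply_moves", "payload": {
  "increments": [
    [9.3,-2,-6,-3,0],
    [9.3,-4,-12,-7,0],
    [9.3,-6,-18,-10,0],
    [9.3,-6,-18,-10,0],
    [9.3,-6,-18,-10,0]
  ]
}}

```text
t: 3.72
position: [0.4471, -0.0954, 0.2984]
orientation: [[-1.0, -0.004, -0.001], [-0.004, 1.0, -0.0], [0.001, -0.0, -1.0]]
force: [1.0, 0.0, -0.4]
gripper_width: 0.0931
gripper_force: 0.0
```

```bash
cat > fit.py <<'E'
from h import *
from scipy.optimize import minimize
c=wrist();C=[c,viewer.camera("side"),viewer.camera("scene")]
print(C[0]["K"].round(1).tolist())
def best(c,q,near,r=0.08):
    for d in finder.trace(c,q):
        y,x=np.nonzero(d["mask"]);p=onz(c,x.mean(),y.mean(),0.03)
        if d["p"]>.15 and np.hypot(*(p[:2]-near))<r: return d["mask"]
def hullm(c,P):
    uv=np.array([proj(c,p) for p in P]).astype(np.float32);m=np.zeros((384*4,512*4),np.uint8)
    cv2.fillConvexPoly(m,np.round(cv2.convexHull(uv)[:,0]*4+2).astype(np.int32),1);return cv2.resize(m.astype(np.float32),(512,384),interpolation=cv2.INTER_AREA)
def circ(z,r): 
    t=np.arange(24)*np.pi/12;return np.c_[r*np.cos(t),r*np.sin(t),0*t+z]
def cost(p,model,ms):
    s=0
    for c,m in ms:
        M=0
        for P in model(p): M=np.maximum(M,hullm(c,P))
        s+=1-np.minimum(M,m).sum()/np.maximum(M,m).sum()
    return s/len(ms)
def Rz(a): return np.array([[np.cos(a),-np.sin(a),0],[np.sin(a),np.cos(a),0],[0,0,1]])
def box(x,y,z): return np.array([[i*x/2,j*y/2,k*z] for i in(-1,1) for j in(-1,1) for k in(0,1)])
def mcaddy(p): return [box(.142,.116,.036)@Rz(p[2]).T+[p[0],p[1],0]]
def mspool(p): return [np.r_[circ(0,.021),circ(.009,.021)]+[p[0],p[1],0],np.r_[circ(.051,.021),circ(.06,.021)]+[p[0],p[1],0],np.r_[circ(0,.014),circ(.06,.014)]+[p[0],p[1],0]]
S=np.sin(np.radians(35));Co=np.cos(np.radians(35));RB=np.array([[Co,0,-S],[0,1,0],[S,0,Co]])
def mbob(p): # p: stand x,y,yaw
    P=[np.r_[circ(0,.02),circ(.007,.02)],np.r_[circ(0,.015),circ(.092,.015)]]
    return [((q@RB.T)+[.025,0,.066])@Rz(p[2]).T+[p[0],p[1],0] for q in P]
def mstand(p): return [box(.13,.096,.016)@Rz(p[2]).T+[p[0],p[1],0]]
def fit(name,model,q,x0,r=.08,joint=None):
    for sub in (C,C[:1],C[1:]):
        ms=[(c,best(c,q,np.array(x0[:2]),r)) for c in sub];ms=[(c,m.astype(np.float32)) for c,m in ms if m is not None]
        if not ms: print(name,"none");continue
        n=len(x0);sx=np.vstack([x0]+[np.array(x0)+np.eye(n)[i]*(.02 if i<2 else .15) for i in range(n)])
        o=minimize(cost,x0,args=(model,ms),method="Nelder-Mead",options=dict(initial_simplex=sx,xatol=1e-4,fatol=1e-4))
        print(name,len(ms),o.x.round(4),round(o.fun,3))
E
python3 - <<'E'
from fit import *
s=manip.observe();print(s["t"],s["position"].round(4))
fit("bobbin",mbob,"bobbin",[.60,-.13,0.])
fit("caddy",mcaddy,"caddy",[.60,.07,0.])
fit("spool",mspool,"spool",[.43,.035],r=.04)
cv2.imwrite("pics/w1.png",cv2.resize(C[0]["frame"][...,::-1],(800,600)))
E
```

```text
[[272.0, 0.0, 252.2], [0.0, 272.0, 194.8], [0.0, 0.0, 1.0]]
3.875 [ 0.4489 -0.0931  0.2995]
bobbin 2 [ 0.5983 -0.1309  0.027 ] 0.465
bobbin 1 [ 0.5985 -0.1322 -0.1647] 0.759
bobbin 1 [ 0.5983 -0.1311  0.1086] 0.12
caddy 2 [0.5969 0.0892 0.0675] 0.372
caddy 1 [0.5962 0.09   0.0761] 0.608
caddy 1 [0.5986 0.0875 0.0719] 0.129
spool 3 [0.4299 0.0319] 0.164
spool 1 [0.4304 0.0318] 0.033
spool 2 [0.4292 0.0319] 0.22
```

View pics/w1.png

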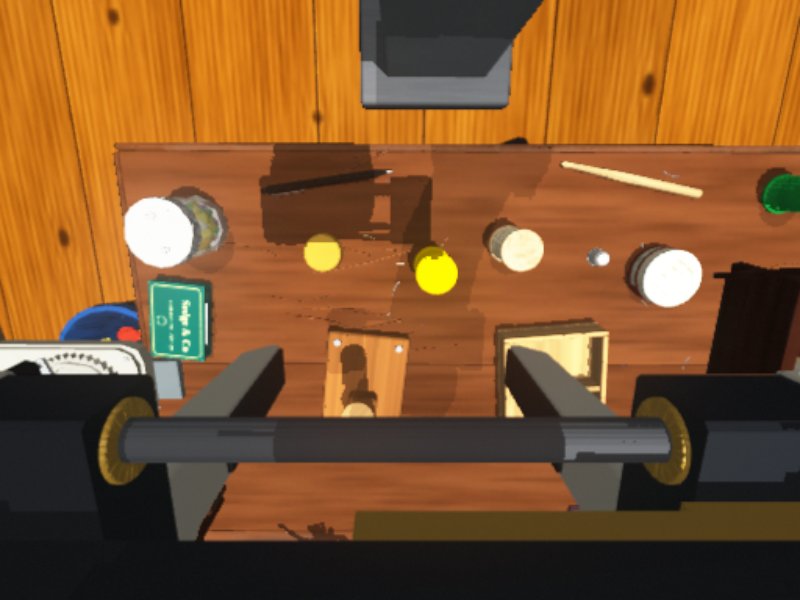

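The bar hides the stand, so I went back too far. The pale spool is at px (518,250), confirmed next to the yellow one at (436,272). I'll move forward.

Request:
{"api": "apply_moves", "payload": {
  "increments": [
    [9.3,6,-2,0,0],
    [9.3,12,-4,0,0],
    [9.3,12,-4,0,0],
    [9.3,12,-4,0,0],
    [9.3,12,-4,0,0]
  ]
}}

```text
t: 5.4
position: [0.5668, -0.134, 0.2991]
orientation: [[-1.0, -0.007, -0.0], [-0.007, 1.0, 0.0], [0.0, 0.0, -1.0]]
force: [0.4, 0.2, -0.4]
gripper_width: 0.0931
gripper_force: 0.0
```

Run:
```python
from fit import *
s=manip.observe();print(s["t"],s["position"].round(4))
fit("bobbin",mbob,"bobbin",[.598,-.131,0.05],r=.15)
m=finder.trace(C[0],"stand")[0]["mask"];print(finder.trace(C[0],"stand")[0]["extent"])
# plate corners by mask of colour: refine with stand mask union bobbin
b=finder.trace(C[0],"bobbin")[0]["mask"]
u=((m|b)).astype(np.float32)
def mboth(p): return mstand(p)+mbob(p)
o=minimize(cost,[.598,-.131,0.05],args=(mboth,[(C[0],u)]),method="Nelder-Mead",options=dict(initial_simplex=[[.598,-.131,.05],[.61,-.131,.05],[.598,-.12,.05],[.598,-.131,.2]]));print("both",o.x.round(4),o.fun)
f=C[0]["frame"].copy()
for P in mboth(o.x):
    cv2.polylines(f,[np.round(cv2.convexHull(np.array([proj(C[0],q) for q in P],np.float32))).astype(np.int32)],True,(255,0,0),1)
cv2.imwrite("pics/w2.png",cv2.resize(f[...,::-1],(800,600)))
fit("caddy",mcaddy,"caddy",[.598,.089,0.07])
```

```text
[[272.0, 0.0, 252.2], [0.0, 272.0, 194.8], [0.0, 0.0, 1.0]]
5.55 [ 0.5673 -0.134   0.2995]
bobbin 3 [ 0.5994 -0.1316 -0.1018] 0.117
bobbin 1 [ 0.5991 -0.1309 -0.0855] 0.054
bobbin 2 [ 0.5995 -0.1345 -0.0628] 0.129
[225.3, 141.9, 284.1, 221.2]
both [ 0.6007 -0.1316 -0.1067] 0.06550520658493042
caddy 2 [0.598  0.0909 0.0807] 0.097
caddy none
caddy 2 [0.598  0.0909 0.0807] 0.097
```

View pics/w2.png

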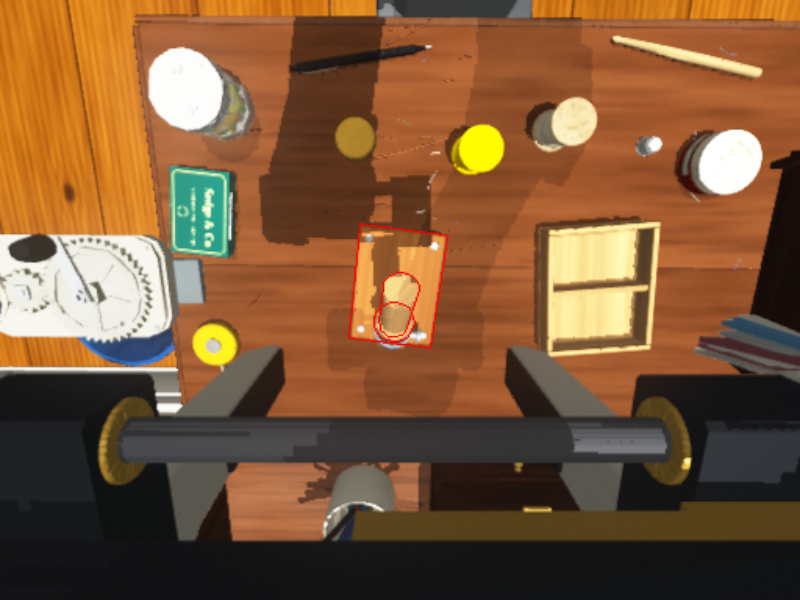

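Request:
{"api": "apply_moves", "payload": {
  "increments": [
    [9.3,1.1,0.2,-5,-6.4],
    [9.3,2.2,0.35,-11,-6.4],
    [9.3,2.2,0.35,-17,-6.4],
    [9.3,2.2,0.35,-18.7,-6.4],
    [9.3,2.2,0.35,-18.7,-6.4],
    [9.3,2.2,0.35,-18.7,-6.4]
  ]
}}

```text
t: 7.05
position: [0.5913, -0.1313, 0.1142]
orientation: [[-0.994, 0.105, 0.003], [0.105, 0.994, -0.0], [-0.003, -0.0, -1.0]]
force: [0.8, -0.8, 1.0]
gripper_width: 0.0929
gripper_force: 0.0
```

Run:
```python
from h import *
from fit import mbob
s=manip.observe();print(s["t"],s["position"].round(4),s["orientation"].round(3).tolist(),s["qpos"].round(2))
c=viewer.camera("side");d=viewer.camera("scene")
a=[c["frame"][190:290,220:353],d["frame"][160:260,230:363]]
cv2.imwrite("pics/s2.png",cv2.resize(np.vstack(a)[...,::-1],(399,600),interpolation=cv2.INTER_CUBIC))
```

```text
[[272.0, 0.0, 252.2], [0.0, 272.0, 194.8], [0.0, 0.0, 1.0]]
7.2 [ 0.591  -0.131   0.1139] [[-0.995, 0.105, 0.003], [0.105, 0.995, -0.0], [-0.003, 0.0, -1.0]] [-0.01  0.57  0.2   1.97 -0.19  0.62  1.78]
```

View pics/s2.png

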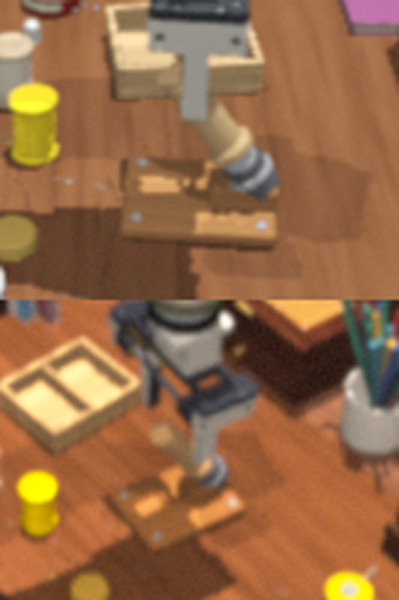

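The fingers straddle the barrel (side px about (195,110) in the crop). Closing.

Request:
{"api": "apply_moves", "payload": {
  "increments": [
    [2,0,0,0,0],
    [0,0,0,0,0],
    [0,0,0,0,0],
    [0,0,0,0,0],
    [0,0,0,0,0]
  ]
}}

```text
t: 7.92
position: [0.5899, -0.1308, 0.1119]
orientation: [[-0.995, 0.105, -0.0], [0.105, 0.995, 0.0], [0.0, 0.0, -1.0]]
force: [-0.4, -0.5, 1.0]
gripper_width: 0.0475
gripper_force: 0.0
```

```bash
cat > st.py <<'E'
from h import *
s=manip.observe();a=np.array([-.571,.060,.819])
print(s["t"],s["position"].round(4),"F",s["force"].round(2),"Fax",round(float(s["force"]@a),2),"M",s["ft_torque"].round(3),"Max",round(float(s["ft_torque"]@a),3),"w",round(s["gripper_width"],4),round(s["gripper_force"],1),"yaw",round(float(np.degrees(np.arctan2(-s["orientation"][0,1],s["orientation"][1,1]))),2),"q7",s["qpos"][6].round(2))
E
python3 st.py
```

```text
7.925 [ 0.5899 -0.1308  0.1119] F [-0.42 -0.49  1.02] Fax 1.05 M [ 0.007  0.001 -0.055] Max -0.049 w 0.0475 0.0 yaw -6.0 q7 1.78
```

Request:
{"api": "apply_moves", "payload": {
  "increments": [
    [0,0,0,0,0],
    [0,0,0,0,0],
    [0,0,0,0,0],
    [0,0,0,0,0]
  ]
}}

```text
t: 8.43
position: [0.59, -0.1307, 0.112]
orientation: [[-0.995, 0.104, 0.0], [0.104, 0.995, 0.0], [-0.0, 0.0, -1.0]]
force: [-0.1, 0.2, -0.6]
gripper_width: 0.0261
gripper_force: 29.6
```

```bash
python3 st.py
```

```text
8.425 [ 0.59   -0.1307  0.112 ] F [-0.11  0.15 -0.56] Fax -0.39 M [ 0.203 -0.016 -0.01 ] Max -0.125 w 0.0261 29.6 yaw -5.99 q7 1.78
```

Request:
{"api": "apply_moves", "payload": {
  "increments": [
    [0,-0.11,0.01,0.16,0],
    [0,-0.11,0.01,0.16,0]
  ]
}}

```text
t: 8.68
position: [0.5892, -0.1306, 0.1134]
orientation: [[-0.995, 0.104, 0.001], [0.104, 0.995, -0.0], [-0.001, -0.0, -1.0]]
force: [2.2, -0.2, -6.5]
gripper_width: 0.0264
gripper_force: 29.5
```

```bash
python3 st.py
```

```text
8.675 [ 0.5892 -0.1306  0.1134] F [ 2.2  -0.25 -6.54] Fax -6.62 M [ 0.102 -0.644 -0.008] Max -0.103 w 0.0264 29.5 yaw -5.99 q7 1.78
```

Request:
{"api": "apply_moves", "payload": {
  "increments": [
    [0,-0.1,0.01,0.14,0],
    [0,-0.1,0.01,0.14,5],
    [0,-0.1,0.01,0.14,10],
    [0,-0.1,0.01,0.14,10]
  ]
}}

```text
t: 9.18
position: [0.5884, -0.1324, 0.115]
orientation: [[-0.998, -0.069, 0.002], [-0.069, 0.998, -0.002], [-0.001, -0.002, -1.0]]
force: [4.8, -4.4, -8.5]
gripper_width: 0.0263
gripper_force: 30.0
```

```bash
python3 st.py
```

```text
9.175 [ 0.5884 -0.1324  0.115 ] F [ 4.81 -4.38 -8.47] Fax -9.95 M [-1.225 -0.96  -0.233] Max 0.451 w 0.0263 30.0 yaw 3.97 q7 1.9
```

Request:
{"api": "apply_moves", "payload": {
  "increments": [
    [0,-0.05,0,0.07,-8],
    [0,-0.07,0.01,0.1,-16],
    [0,-0.09,0.01,0.13,-24],
    [0,-0.09,0.01,0.13,-24]
  ]
}}

```text
t: 9.68
position: [0.5878, -0.1291, 0.1162]
orientation: [[-0.94, 0.342, 0.001], [0.342, 0.94, 0.001], [-0.001, 0.001, -1.0]]
force: [4.3, 2.0, -6.3]
gripper_width: 0.0267
gripper_force: 29.9
```

```bash
python3 st.py
```

```text
9.675 [ 0.5878 -0.1291  0.1162] F [ 4.32  2.01 -6.32] Fax -7.53 M [ 0.823 -1.178  0.032] Max -0.514 w 0.0267 29.9 yaw -20.03 q7 1.6
```

Request:
{"api": "apply_moves", "payload": {
  "increments": [
    [0,-0.12,0.01,0.17,7],
    [0,-0.14,0.01,0.2,14],
    [0,-0.16,0.02,0.23,21],
    [0,-0.18,0.02,0.26,28],
    [0,-0.2,0.02,0.28,21],
    [0,-0.22,0.02,0.31,14],
    [0,-0.24,0.02,0.34,7],
    [0,-0.26,0.03,0.37,0]
  ]
}}

```text
t: 10.68
position: [0.585, -0.1285, 0.1199]
orientation: [[-0.939, 0.344, 0.001], [0.344, 0.939, 0.002], [-0.0, 0.002, -1.0]]
force: [4.4, 4.1, -6.9]
gripper_width: 0.0274
gripper_force: 31.1
```

```bash
python3 st.py;python3 - <<'E'
from h import *
s=manip.observe()
c=wrist();d=viewer.camera("side")
# slide along fixed axis: fit bobbin offset along axis
import fit
E
python3 - <<'E'
from fit import *
seat=np.array([.600,-.1316,-.105])
def mb(p):
    P=[np.r_[circ(0,.02),circ(.007,.02)],np.r_[circ(0,.015),circ(.092,.015)]]
    return [((q+[0,0,p[0]])@RB.T+[.025,0,.066])@Rz(seat[2]).T+[seat[0],seat[1],0] for q in P]
f=C[1]["frame"].copy()
for k,col in((0,(255,0,0)),(.01,(0,0,255))):
  for P in mb([k]): cv2.polylines(f,[np.round(cv2.convexHull(np.array([proj(C[1],q) for q in P],np.float32))*8).astype(np.int32)],True,col,1,shift=3)
f=f[195:285,240:340];cv2.imwrite("pics/s3.png",cv2.resize(np.hstack([C[1]["frame"][195:285,240:340],f])[...,::-1],(800,360),interpolation=cv2.INTER_CUBIC))
E
```

```text
10.675 [ 0.585  -0.1285  0.1199] F [ 4.42  4.12 -6.93] Fax -7.95 M [ 1.384 -1.075  0.423] Max -0.508 w 0.0274 31.1 yaw -20.11 q7 1.59
[[272.0, 0.0, 252.2], [0.0, 272.0, 194.8], [0.0, 0.0, 1.0]]
[[272.0, 0.0, 252.2], [0.0, 272.0, 194.8], [0.0, 0.0, 1.0]]
```

View pics/s3.png

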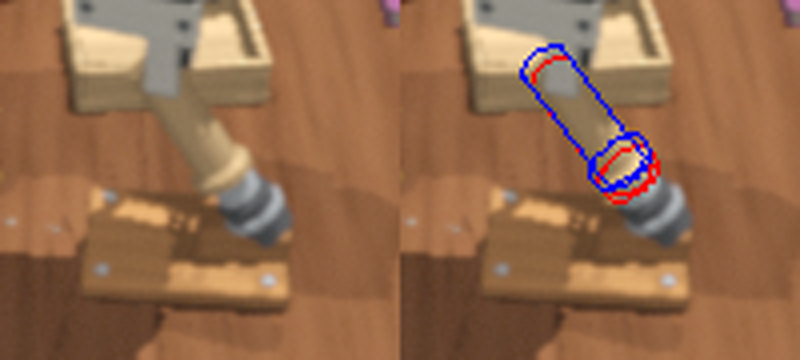

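The foot has risen clear of the collar (crop px 225,165), so the twisting works. Continuing.

Request:
{"api": "apply_moves", "payload": {
  "increments": [
    [0,-0.06,0.01,0.09,8],
    [0,-0.1,0.01,0.14,16],
    [0,-0.13,0.01,0.19,24],
    [0,-0.16,0.02,0.23,30],
    [0,-0.19,0.02,0.27,24],
    [0,-0.22,0.02,0.31,16],
    [0,-0.25,0.02,0.36,8],
    [0,-0.28,0.03,0.4,0],
    [0,-0.31,0.03,0.44,8],
    [0,-0.34,0.03,0.48,16]
  ]
}}

```text
t: 12.32
position: [0.5807, -0.1307, 0.1245]
orientation: [[-0.998, 0.066, -0.0], [0.066, 0.998, -0.001], [0.0, -0.001, -1.0]]
force: [2.7, -4.7, -8.3]
gripper_width: 0.0291
gripper_force: 30.0
```

```bash
python3 st.py
```

```text
12.325 [ 0.5807 -0.1307  0.1245] F [ 2.65 -4.65 -8.27] Fax -8.56 M [-1.224 -0.481 -0.444] Max 0.306 w 0.0291 30.0 yaw -3.79 q7 1.8
```

Request:
{"api": "apply_moves", "payload": {
  "increments": [
    [0,-0.04,0.01,0.06,7],
    [0,-0.07,0.01,0.1,14],
    [0,-0.1,0.01,0.15,7],
    [0,-0.13,0.02,0.2,0],
    [0,-0.16,0.02,0.24,-8],
    [0,-0.19,0.02,0.28,-16],
    [0,-0.22,0.02,0.32,-8],
    [0,-0.25,0.03,0.36,0],
    [0,-0.28,0.03,0.4,7],
    [0,-0.31,0.03,0.45,14]
  ]
}}

```text
t: 13.58
position: [0.5771, -0.1316, 0.1291]
orientation: [[-0.984, -0.175, -0.001], [-0.175, 0.984, -0.002], [0.001, -0.002, -1.0]]
force: [3.7, -6.4, -5.4]
gripper_width: 0.0286
gripper_force: 30.5
```

```bash
python3 st.py;  python3 - <<'E'
from h import *
d=viewer.camera("side");e=viewer.camera("scene")
cv2.imwrite("pics/s4.png",cv2.resize(np.hstack([d["frame"][185:275,240:340],e["frame"][165:255,240:340]])[...,::-1],(800,360),interpolation=cv2.INTER_CUBIC))
E
```

```text
13.575 [ 0.5771 -0.1316  0.1291] F [ 3.7  -6.43 -5.45] Fax -6.96 M [-1.929 -0.363 -0.475] Max 0.691 w 0.0286 30.5 yaw 10.1 q7 1.98
```

View pics/s4.png

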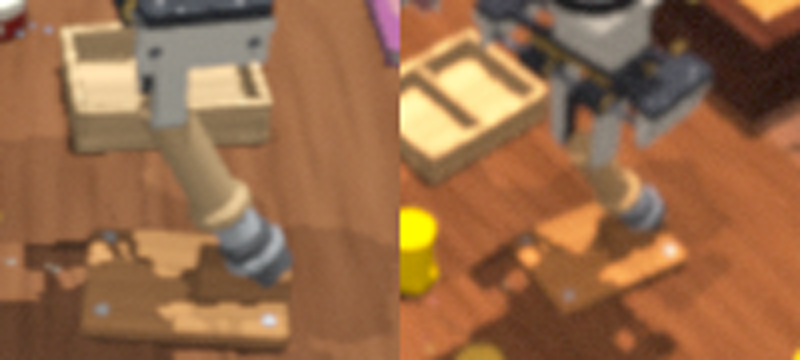

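The foot hasn't risen since the last look (crop px 222,205 allowing for the shift), so the pads are sliding up the barrel. The yaw mismatch and a pull under 10 N explain it. I'll regrip lower and use smaller twists, with y compensation and a firmer pull.

Request:
{"api": "apply_moves", "payload": {
  "increments": [
    [4.5,0,0,0,0],
    [4.5,0,0,0,-8],
    [4.5,0.8,-0.1,-1.2,-16],
    [4.5,1.65,-0.15,-2.4,-16],
    [4.5,1.65,-0.15,-2.4,-16],
    [0,1.65,-0.15,-2.4,-16],
    [0,1.65,-0.15,-2.4,-16],
    [0,1.65,-0.15,-2.4,-16],
    [0,1.65,-0.15,-2.4,-16]
  ]
}}

```text
t: 14.8
position: [0.5942, -0.1314, 0.1056]
orientation: [[-0.995, 0.105, 0.0], [0.105, 0.995, -0.0], [-0.0, -0.0, -1.0]]
force: [-1.8, -1.4, 2.4]
gripper_width: 0.0287
gripper_force: 29.9
```

```bash
python3 st.py
```

```text
14.8 [ 0.5942 -0.1314  0.1056] F [-1.84 -1.39  2.43] Fax 2.96 M [-0.177  0.303  0.034] Max 0.147 w 0.0287 29.9 yaw -6.01 q7 1.78
```

Request:
{"api": "apply_moves", "payload": {
  "increments": [
    [0,-0.18,0.02,0.26,0],
    [0,-0.37,0.04,0.53,0],
    [0,-0.37,-0.23,0.53,6],
    [0,-0.37,0.04,0.53,0],
    [0,-0.38,0.31,0.55,-6]
  ]
}}

```text
t: 15.42
position: [0.5912, -0.1287, 0.1103]
orientation: [[-0.977, 0.211, 0.001], [0.211, 0.977, -0.001], [-0.001, -0.001, -1.0]]
force: [4.9, -3.9, -13.3]
gripper_width: 0.0292
gripper_force: 30.0
```

```bash
python3 st.py
```

```text
15.425 [ 0.5912 -0.1287  0.1103] F [  4.93  -3.86 -13.26] Fax -13.91 M [-1.069 -1.175  0.202] Max 0.705 w 0.0292 30.0 yaw -12.18 q7 1.69
```

Request:
{"api": "apply_moves", "payload": {
  "increments": [
    [0,-0.01,-0.27,0.02,6],
    [0,-0.03,-0.46,0.04,14],
    [0,-0.04,-0.26,0.06,6],
    [0,-0.06,-0.06,0.08,-2],
    [0,-0.07,-0.26,0.1,6],
    [0,-0.08,-0.46,0.12,14],
    [0,-0.1,-0.26,0.14,6],
    [0,-0.11,-0.06,0.16,-2],
    [0,-0.13,-0.26,0.18,6]
  ]
}}

```text
t: 16.55
position: [0.5898, -0.1305, 0.1122]
orientation: [[-0.995, 0.104, 0.001], [0.104, 0.995, -0.001], [-0.001, -0.001, -1.0]]
force: [3.5, -4.3, -7.0]
gripper_width: 0.0289
gripper_force: 29.9
```

```bash
cat > foot.py <<'E'
from h import *
seat=np.array([.6249,-.1342,.066]);a=np.array([-.571,.060,.819])
c=viewer.camera("side")
r=finder.trace(c,"bobbin")
if r:
    m=r[0]["mask"].astype(np.uint8);y,x=np.nonzero(m)
    p0=proj(c,seat);p1=proj(c,seat+.1*a);d=(p1-p0);L=np.linalg.norm(d);d/=L
    t=((np.c_[x,y]-p0)@d)/L*100
    print("p",r[0]["p"],"axial extent mm",np.percentile(t,[0.5,2,98,99.5]).round(1))
    cv2.imwrite("pics/last.png",c["frame"][...,::-1])
E
python3 st.py; python3 foot.py
```

```text
16.55 [ 0.5898 -0.1305  0.1122] F [ 3.47 -4.26 -7.04] Fax -8.0 M [-1.2   -0.775 -0.275] Max 0.413 w 0.0289 29.9 yaw -5.96 q7 1.77
p 0.63 axial extent mm [  1.2   3.1 104.8 107.5]
```

```bash
cat > foot.py <<'E'
from h import *
import sys
from unittest import mock
src=open("fit.py").read().replace('c=wrist();C=[c,viewer.camera("side"),viewer.camera("scene")]','C=[viewer.camera("side"),viewer.camera("scene")]').split('print(C')
exec(src[0]);exec(src[1].split("\n",1)[1])
seat=np.array([.6249,-.1342,.066]);a=np.array([-.571,.060,.819])
def mb(s):
    P=[np.r_[circ(0,.02),circ(.007,.02)],np.r_[circ(0,.015),circ(.092,.015)]]
    return [((q+[0,0,s])@RB.T+[.025,0,.066])@Rz(-.105).T+[.600,-.1316,0] for q in P]
for c in C:
    r=finder.trace(c,"bobbin")
    r=[q for q in r if np.linalg.norm(np.array(np.nonzero(q["mask"])).mean(1)[::-1]-proj(c,seat+.05*a))<25]
    if not r: print("none");continue
    m=r[0]["mask"];p0=proj(c,seat);d=proj(c,seat+.1*a)-p0;L=np.linalg.norm(d)
    def ext(m):
        y,x=np.nonzero(m);return np.percentile(((np.c_[x,y]-p0)@d)/L**2*100,[1,99])
    e=ext(m);S=np.arange(0,50)*.001
    E=np.array([ext(np.maximum(*[hullm(c,P) for P in mb(s)])>.5) for s in S])
    print("p",round(r[0]["p"],2),"foot at",S[np.argmin(abs(E[:,0]-e[0]))]*1e3,"top says",S[np.argmin(abs(E[:,1]-e[1]))]*1e3)
E
python3 foot.py
```

```text
p 0.68 foot at 14.0 top says 6.0
p 0.7 foot at 19.0 top says 9.000000000000002
```

```bash
cat > prof.py <<'E'
from h import *
seat=np.array([.6249,-.1342,.066]);a=np.array([-.571,.060,.819])
c=viewer.camera("side")
def prof(img,f):
    out=[]
    for s in np.arange(-30,45,1.5):
        v=[]
        for w in (-5,0,5):
            u=proj(c,seat+a*s*1e-3+np.array([.819,0,.574])*w*1e-3);u=f(u)
            v.append(cv2.getRectSubPix(img.astype(np.float32),(1,1),(float(u[0]),float(u[1])))[0,0])
        b=np.mean(v,0);out.append(b[2]-b[0])
    return np.array(out)
I=lambda n:cv2.imread(f"pics/{n}.png")
L=[("start",prof(I("side1"),lambda u:(u-[180,130]+.5)*4-.5)),("s3",prof(I("s3")[:,:400],lambda u:(u-[240,195]+.5)*4-.5)),("s4",prof(I("s4")[:,:400],lambda u:(u-[240,185]+.5)*4-.5)),("now",prof(c["frame"][...,::-1],lambda u:u))]
print("s",np.arange(-30,45,1.5).astype(int).tolist())
for n,p in L: print(n,p.round().astype(int).tolist())
E
python3 prof.py
```

```text
s [-30, -28, -27, -25, -24, -22, -21, -19, -18, -16, -15, -13, -12, -10, -9, -7, -6, -4, -3, -1, 0, 1, 3, 4, 6, 7, 9, 10, 12, 13, 15, 16, 18, 19, 21, 22, 24, 25, 27, 28, 30, 31, 33, 34, 36, 37, 39, 40, 42, 43]
start [-4, -4, -3, -3, -4, -4, -5, -5, -6, -3, 7, 22, 40, 55, 64, 71, 75, 78, 79, 78, 77, 75, 72, 68, 65, 64, 64, 64, 65, 66, 66, 65, 65, 66, 66, 66, 65, 65, 66, 65, 65, 64, 65, 65, 65, 64, 64, 65, 65, 64]
s3 [-4, -4, -4, -4, -4, -4, -5, -5, -5, -5, -5, -5, -5, -4, 2, 17, 33, 50, 62, 68, 73, 76, 76, 76, 75, 72, 70, 68, 66, 65, 65, 65, 65, 64, 63, 63, 63, 63, 63, 64, 64, 63, 62, 62, 61, 61, 61, 60, 59, 58]
s4 [-3, -4, -4, -4, -4, -4, -4, -4, -5, -5, -5, -5, -5, -6, -5, 2, 13, 29, 46, 59, 68, 73, 75, 76, 75, 74, 72, 68, 64, 61, 60, 59, 59, 60, 60, 60, 59, 59, 58, 58, 59, 59, 59, 58, 58, 58, 58, 58, 59, 58]
now [-3, -4, -4, -4, -4, -4, -4, -4, -5, -5, -5, -5, -5, -4, -5, -5, -5, -6, -4, 0, 10, 25, 41, 53, 63, 69, 73, 75, 76, 75, 73, 70, 66, 64, 62, 61, 61, 60, 60, 60, 60, 59, 60, 59, 59, 59, 58, 57, 56, 55]
```

The profile gives a precise reading: the foot is raised 14.8 mm including about 3 mm of lift, with no pad slip now. Continuing the same way.

Request:
{"api": "apply_moves", "payload": {
  "increments": [
    [0,-0.1,-0.2,0.14,8],
    [0,-0.12,-0.05,0.18,0],
    [0,-0.15,0.15,0.22,-8],
    [0,-0.18,-0.05,0.26,0],
    [0,-0.21,-0.25,0.3,8],
    [0,-0.23,-0.05,0.34,0],
    [0,-0.26,0.15,0.38,-8],
    [0,-0.28,-0.05,0.41,0]
  ]
}}

```text
t: 17.9
position: [0.5858, -0.1297, 0.1169]
orientation: [[-0.995, 0.104, -0.001], [0.104, 0.995, 0.001], [0.002, 0.001, -1.0]]
force: [0.1, -1.2, -1.2]
gripper_width: 0.0292
gripper_force: 29.9
```

```bash
sed -i '/^I=/,$d' prof.py
cat >> prof.py <<'E'
p=prof(c["frame"][...,::-1],lambda u:u);S=np.arange(-30,45,1.5);i=np.argmax(p>30);x=S[i-1]+1.5*(30-p[i-1])/(p[i]-p[i-1])
F=-float(manip.observe()["force"]@a);print("raised",round(x+12.9,1),"slide",round(x+12.9-F/2.5,1))
E
python3 st.py;python3 prof.py
```

```text
17.9 [ 0.5858 -0.1297  0.1169] F [ 0.07 -1.2  -1.21] Fax -1.1 M [-0.387 -0.005 -0.044] Max 0.184 w 0.0292 29.9 yaw -5.99 q7 1.77
raised 21.4 slide 21.2
```

The leaves have let go (slide 21 mm, force about 0). Drawing it off and carrying it to the back compartment.

Request:
{"api": "apply_moves", "payload": {
  "increments": [
    [0,-0.6,0.06,0.8,0],
    [0,-1.15,0.12,1.65,0],
    [0,-1.7,0.18,2.5,0],
    [0,-2.3,0.24,3.3,0],
    [0,-2.4,0.3,5,0],
    [0,-1.6,5,5,5],
    [0,0,10,5,10.6],
    [0,1,15,5,10.6],
    [0,2.2,20,5,10.6],
    [0,2.2,22.1,5,10.6]
  ]
}}

```text
t: 19.2
position: [0.6092, 0.0938, 0.1674]
orientation: [[-0.996, -0.084, 0.001], [-0.084, 0.996, 0.001], [-0.001, 0.001, -1.0]]
force: [-0.3, -0.4, -1.3]
gripper_width: 0.0293
gripper_force: 30.0
```

Request:
{"api": "apply_moves", "payload": {
  "increments": [
    [0,0,0,0,0]
  ]
}}

```text
t: 19.32
position: [0.6082, 0.0912, 0.167]
orientation: [[-0.997, -0.083, 0.0], [-0.083, 0.997, 0.0], [-0.0, 0.0, -1.0]]
force: [0.3, -1.3, -1.3]
gripper_width: 0.0292
gripper_force: 30.0
```

```bash
python3 st.py
cat > hb.py <<'E'
# estimate held bobbin tilt and grip height from side+scene masks
from h import *
src=open("fit.py").read().replace('c=wrist();C=[c,viewer.camera("side"),viewer.camera("scene")]','C=[viewer.camera("side"),viewer.camera("scene")]').split('print(C')
exec(src[0]);exec(src[1].split("\n",1)[1])
s=manip.observe();g=s["position"]-[0,0,.005]*0+[0,0,.005];R=s["orientation"]
yaw=np.arctan2(-R[0,1],R[1,1])
def mh(p):
    t=p[1];Rt=np.array([[np.cos(t),0,-np.sin(t)],[0,1,0],[np.sin(t),0,np.cos(t)]])
    P=[np.r_[circ(0,.02),circ(.007,.02)],np.r_[circ(0,.015),circ(.092,.015)]]
    return [((q-[0,0,p[0]])@Rt.T)@Rz(yaw).T+g for q in P]
ms=[]
for c in C:
    r=[q for q in finder.trace(c,"bobbin") if np.linalg.norm(np.array(np.nonzero(q["mask"])).mean(1)[::-1]-proj(c,g))<25]
    print(len(r),[round(q["p"],2) for q in r])
    if r: ms.append((c,r[0]["mask"].astype(np.float32)))
def cst(p): # only count model below finger: compare unmatched mask & lower part
    return cost(p,mh,ms)
if ms:
    for sub in [ms]+([[m] for m in ms] if len(ms)>1 else []):
        o=minimize(lambda p:cost(p,mh,sub),[.048,.6],method="Nelder-Mead",options=dict(initial_simplex=[[.048,.6],[.058,.6],[.048,.3]]));print("gripheight",round(o.x[0],4),"tilt",np.degrees(o.x[1]).round(1),round(o.fun,3))
E
python3 hb.py
```

```text
19.325 [0.6082 0.0912 0.167 ] F [ 0.35 -1.28 -1.26] Fax -1.31 M [0.005 0.05  0.005] Max 0.004 w 0.0292 30.0 yaw 4.74 q7 1.54Traceback (most recent call last):
  File "hb.py", line 5, in <module>
    s=manip.observe();g=s["position"]-[0,0,.005]*0+[0,0,.005];R=s["orientation"]
                        ~~~~~~~~~~~~~^~~~~~~~~~~~~
ValueError: operands could not be broadcast together with shapes (3,) (0,)
```

```bash
sed -i 's/-\[0,0,.005\]\*0//' hb.py; python3 hb.py
```

```text
1 [0.52]
1 [0.45]
gripheight 0.0479 tilt 31.4 0.233
gripheight 0.0476 tilt 32.8 0.234
gripheight 0.0447 tilt 30.8 0.213
```

Request:
{"api": "apply_moves", "payload": {
  "increments": [
    [0,0,0,-5,0],
    [0,0,0,-8,0],
    [0,0,0,-10,0],
    [0,0,0,-11,0],
    [0,0,0,-11,0]
  ]
}}

```text
t: 20.25
position: [0.6083, 0.0893, 0.0564]
orientation: [[-0.997, -0.079, -0.001], [-0.079, 0.997, -0.0], [0.001, -0.0, -1.0]]
force: [-0.7, -0.0, 0.0]
gripper_width: 0.0291
gripper_force: 30.0
```

```bash
python3 st.py; python3 hb.py
```

```text
20.25 [0.6083 0.0893 0.0564] F [-0.72 -0.03  0.01] Fax 0.42 M [ 0.02   0.039 -0.049] Max -0.049 w 0.0291 30.0 yaw 4.56 q7 1.57
1 [0.53]
1 [0.66]
gripheight 0.0479 tilt 30.9 0.272
gripheight 0.0478 tilt 31.6 0.261
gripheight 0.0489 tilt 30.1 0.271
```

Request:
{"api": "apply_moves", "payload": {
  "increments": [
    [0,0.6,0.05,0,0],
    [0,1.2,0.1,0,0],
    [0,1.6,0.13,0,0],
    [0,2.0,0.16,0,0],
    [0,2.0,0.16,0,0]
  ]
}}

```text
t: 21.08
position: [0.6266, 0.0915, 0.0562]
orientation: [[-0.997, -0.08, -0.004], [-0.08, 0.997, -0.0], [0.004, -0.0, -1.0]]
force: [-5.1, 0.1, 2.0]
gripper_width: 0.0287
gripper_force: 30.0
```

```bash
python3 st.py; python3 hb.py
```

```text
21.075 [0.6266 0.0915 0.0562] F [-5.1   0.12  1.98] Fax 4.54 M [0.047 1.427 0.038] Max 0.09 w 0.0287 30.0 yaw 4.61 q7 1.57
1 [0.83]
1 [0.59]
gripheight 0.0475 tilt 22.1 0.213
gripheight 0.0488 tilt 23.6 0.25
gripheight 0.0457 tilt 22.2 0.154
```

Pivoting as planned: tilt 31° → 22°, at 5 N. Pushing further.

Request:
{"api": "apply_moves", "payload": {
  "increments": [
    [0,0.3,0.02,0,0],
    [0,0.6,0.05,0,0],
    [0,0.9,0.07,0,0],
    [0,1.2,0.1,-0.05,0],
    [0,1.4,0.11,-0.1,0],
    [0,1.4,0.11,-0.1,0]
  ]
}}

```text
t: 22.02
position: [0.6419, 0.0924, 0.0554]
orientation: [[-0.997, -0.08, -0.001], [-0.08, 0.997, -0.0], [0.001, -0.0, -1.0]]
force: [-4.4, -1.2, 1.4]
gripper_width: 0.0259
gripper_force: 28.8
```

```bash
python3 st.py; python3 hb.py
```

```text
22.025 [0.6419 0.0924 0.0554] F [-4.35 -1.16  1.37] Fax 3.54 M [-0.128  1.042 -0.025] Max 0.115 w 0.0259 28.8 yaw 4.6 q7 1.58
1 [0.77]
1 [0.72]
gripheight 0.0485 tilt 3.2 0.443
gripheight 0.0486 tilt 5.0 0.505
gripheight 0.0493 tilt 4.9 0.374
```

Request:
{"api": "apply_moves", "payload": {
  "increments": [
    [0,-0.1,0,-0.2,0],
    [0,-0.2,0,-0.35,0],
    [0,-0.2,0,-0.5,0],
    [0,-0.2,0,-0.6,0]
  ]
}}

```text
t: 22.72
position: [0.6408, 0.0928, 0.0499]
orientation: [[-0.997, -0.08, 0.001], [-0.08, 0.997, 0.0], [-0.001, 0.0, -1.0]]
force: [-3.3, -0.7, 7.3]
gripper_width: 0.0265
gripper_force: 29.0
```

```bash
python3 st.py; python3 hb.py
```

```text
22.725 [0.6408 0.0928 0.0499] F [-3.25 -0.66  7.34] Fax 7.83 M [-0.069  1.06  -0.016] Max 0.09 w 0.0265 29.0 yaw 4.61 q7 1.58
1 [0.56]
1 [0.44]
gripheight 0.0496 tilt 6.3 0.429
gripheight 0.0477 tilt 6.9 0.461
gripheight 0.0501 tilt 8.7 0.384
```

Request:
{"api": "apply_moves", "payload": {
  "increments": [
    [0,-0.1,0,-0.05,0],
    [3.2,-0.1,0,-0.05,0],
    [3.4,-0.1,0,-0.05,0],
    [4.5,-0.1,0,-0.05,0],
    [4.5,-0.1,0,-0.05,0]
  ]
}}

```text
t: 23.55
position: [0.6396, 0.0926, 0.049]
orientation: [[-0.997, -0.08, 0.0], [-0.08, 0.997, -0.0], [-0.0, -0.0, -1.0]]
force: [-0.0, -0.1, -0.1]
gripper_width: 0.0448
gripper_force: 0.0
```

```bash
python3 st.py; python3 hb.py;python3 - <<'E'
from h import *
d=viewer.camera("side");e=viewer.camera("scene")
cv2.imwrite("pics/s5.png",cv2.resize(np.hstack([d["frame"][150:240,240:340],e["frame"][120:210,220:320]])[...,::-1],(800,360),interpolation=cv2.INTER_CUBIC))
E
```

```text
23.55 [0.6396 0.0926 0.049 ] F [-0.03 -0.14 -0.05] Fax -0.03 M [ 0.018 -0.042 -0.037] Max -0.043 w 0.0448 0.0 yaw 4.61 q7 1.58
1 [0.75]
1 [0.57]
gripheight 0.0473 tilt 7.8 0.401
gripheight 0.0436 tilt 23.9 0.458
gripheight 0.0486 tilt 9.1 0.325
```

View pics/s5.png

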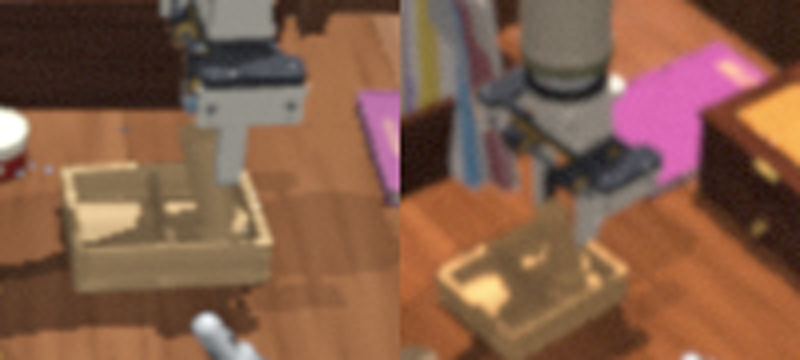

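The bobbin stands in the back compartment with the fingers open (crop px 210,190). It may lean slightly, so I'll lift off and measure the pose without the gripper in view.

Request:
{"api": "apply_moves", "payload": {
  "increments": [
    [4.8,0,0,1,0],
    [4.8,0,0,3,0],
    [4.8,0,0,6,0],
    [4.8,0,0,11,0],
    [9.3,-5,0,16,0],
    [9.3,-9,0,20,0],
    [9.3,-9,0,20,0]
  ]
}}

```text
t: 24.72
position: [0.5485, 0.0927, 0.254]
orientation: [[-0.997, -0.08, 0.006], [-0.08, 0.997, 0.003], [-0.006, 0.002, -1.0]]
force: [0.2, 0.6, 0.5]
gripper_width: 0.0735
gripper_force: 0.0
```

```bash
cat > fb.py <<'E'
from fit import *
def mf(p):
    cx,sx=np.cos(p[2]),np.sin(p[2]);cy,sy=np.cos(p[3]),np.sin(p[3])
    R=np.array([[cx,0,-sx],[0,1,0],[sx,0,cx]])@np.array([[1,0,0],[0,cy,-sy],[0,sy,cy]])
    P=[np.r_[circ(0,.02),circ(.007,.02)],np.r_[circ(0,.015),circ(.092,.015)]]
    # pivot on foot centre, z raised for tilt
    z=.006+.02*abs(sx)
    return [q@R.T+[p[0],p[1],z] for q in P]
def go(x0):
    ms=[]
    for c in C:
        r=[q for q in finder.trace(c,"bobbin") if np.linalg.norm(np.array(np.nonzero(q["mask"])).mean(1)[::-1]-proj(c,[x0[0],x0[1],.05]))<30]
        print([(round(q["p"],2),np.round(q["extent"]).tolist()) for q in r])
        if r: ms.append((c,r[0]["mask"].astype(np.float32)))
    o=minimize(cost,x0,args=(mf,ms),method="Nelder-Mead",options=dict(initial_simplex=np.vstack([x0]+[np.array(x0)+np.diag([.01,.01,.15,.15])[i] for i in range(4)])))
    print("bobbin",o.x[:2].round(4),np.degrees(o.x[2:]).round(1),round(o.fun,3))
go([.641,.094,0.,0.])
E
python3 fb.py; python3 st.py
python3 - <<'E'
from h import *
e=viewer.camera("side");w=wrist()
f=cv2.resize(e["frame"][140:240,240:340],(384,384),interpolation=cv2.INTER_CUBIC)
u=np.round(proj(w,[.64,.095,.05])).astype(int);print(u)
h=w["frame"][max(u[1]-60,0):u[1]+60,max(u[0]-60,0):u[0]+60];h=cv2.resize(h,(384,384),interpolation=cv2.INTER_CUBIC)
cv2.imwrite("pics/s6.png",np.hstack([f,h])[...,::-1])
E
```

```text
[[272.0, 0.0, 252.2], [0.0, 272.0, 194.8], [0.0, 0.0, 1.0]]
[(0.83, [233.0, 213.0, 260.0, 245.0])]
[(0.62, [283.0, 179.0, 300.0, 214.0])]
[(0.5, [256.0, 168.0, 269.0, 188.0])]
bobbin [0.6432 0.0931] [13.9  2. ] 0.13
25.025 [0.5498 0.0925 0.2481] F [-0.49  0.14  0.2 ] Fax 0.45 M [ 0.014  0.002 -0.038] Max -0.04 w 0.0924 0.0 yaw 4.59 q7 1.48
[249 233]
```

View pics/s6.png

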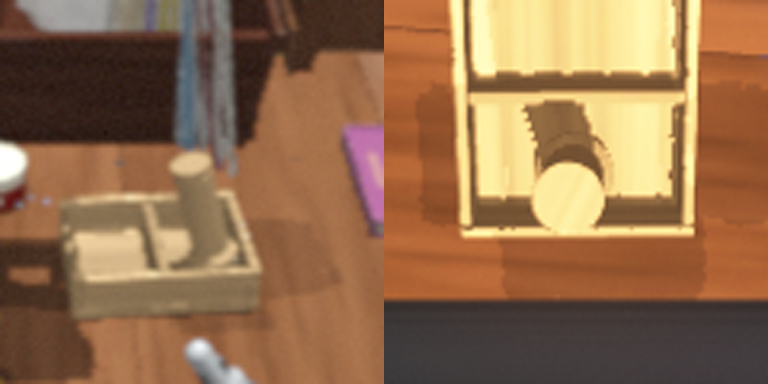

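Side view (px 195,205) shows the bobbin leaning about 10° to −x with its foot flange wedged at the back wall. I'll regrip centred on the barrel, lift a little, push it upright against the wall, and set it down clear of the wall.

Request:
{"api": "apply_moves", "payload": {
  "increments": [
    [9.3,4,0,0,0],
    [9.3,8.2,0,-3,0],
    [9.3,8.2,0,-8,0],
    [9.3,8.2,0,-13,0],
    [9.3,8.2,0,-18,0],
    [9.3,8.2,0,-19.5,0],
    [4,8.2,0,-19.5,0],
    [0,8.2,0,-19.5,0],
    [0,8.2,0,-19.5,0],
    [0,8.2,0,-19.5,0]
  ]
}}

```text
t: 26.38
position: [0.632, 0.0928, 0.0554]
orientation: [[-0.997, -0.08, 0.002], [-0.08, 0.997, 0.0], [-0.002, 0.0, -1.0]]
force: [0.1, 0.1, -0.4]
gripper_width: 0.0578
gripper_force: 0.0
```

Request:
{"api": "apply_moves", "payload": {
  "increments": [
    [0,0,0,0,0],
    [0,0,0,0,0],
    [0,0,0,0,0]
  ]
}}

```text
t: 26.75
position: [0.6314, 0.0927, 0.0542]
orientation: [[-0.997, -0.08, 0.0], [-0.08, 0.997, 0.0], [-0.0, 0.0, -1.0]]
force: [0.0, 0.5, -0.2]
gripper_width: 0.0295
gripper_force: 29.9
```

```bash
python3 st.py; python3 hb.py
```

```text
26.75 [0.6314 0.0927 0.0542] F [ 0.02  0.52 -0.16] Fax -0.11 M [ 0.185  0.061 -0.019] Max -0.117 w 0.0295 29.9 yaw 4.6 q7 1.58
1 [0.74]
1 [0.43]
gripheight 0.0517 tilt 14.3 0.229
gripheight 0.0506 tilt 14.2 0.306
gripheight 0.0516 tilt 13.5 0.145
```

Request:
{"api": "apply_moves", "payload": {
  "increments": [
    [0,0,0,0.3,0],
    [0,0.4,0.03,0.3,0],
    [0,0.8,0.06,0.3,0],
    [0,1.2,0.1,0.3,0],
    [0,1.4,0.11,0.3,0],
    [0,1.4,0.11,0.3,0]
  ]
}}

```text
t: 27.7
position: [0.6437, 0.0937, 0.0567]
orientation: [[-0.997, -0.08, -0.004], [-0.08, 0.997, -0.0], [0.004, 0.0, -1.0]]
force: [-5.6, -0.0, 1.5]
gripper_width: 0.0285
gripper_force: 29.9
```

```bash
python3 st.py; python3 hb.py
```

```text
27.7 [0.6437 0.0937 0.0567] F [-5.59 -0.03  1.54] Fax 4.45 M [ 0.012  1.413 -0.014] Max 0.067 w 0.0285 29.9 yaw 4.61 q7 1.58
1 [0.81]
1 [0.54]
gripheight 0.0539 tilt 0.8 0.385
gripheight 0.0535 tilt -0.2 0.412
gripheight 0.0542 tilt 0.7 0.346
```

Request:
{"api": "apply_moves", "payload": {
  "increments": [
    [0,0.3,0.02,0,0],
    [0,0.5,0.04,0,0],
    [0,0.5,0.04,0,0],
    [0,0,0,0,0],
    [0,-0.5,-0.04,0,0],
    [0,-0.7,-0.06,-0.2,0],
    [0,-0.7,-0.06,-0.4,0],
    [0,-0.7,-0.06,-0.6,0]
  ]
}}

```text
t: 28.9
position: [0.6399, 0.0933, 0.052]
orientation: [[-0.997, -0.08, 0.003], [-0.08, 0.997, 0.0], [-0.003, 0.0, -1.0]]
force: [0.7, -0.8, 14.5]
gripper_width: 0.0271
gripper_force: 29.5
```

```bash
python3 st.py; python3 hb.py
```

```text
28.9 [0.6399 0.0933 0.052 ] F [ 0.74 -0.8  14.47] Fax 11.38 M [-0.019 -0.071 -0.006] Max 0.002 w 0.0271 29.5 yaw 4.6 q7 1.58
1 [0.5]
1 [0.54]
gripheight 0.0522 tilt -6.3 0.507
gripheight 0.0534 tilt -7.0 0.544
gripheight 0.0507 tilt -4.3 0.465
```

Resting on the floor at 14 N, clear of the wall. Easing the press, opening gradually, and lifting off to check.

Request:
{"api": "apply_moves", "payload": {
  "increments": [
    [0,0,0,0.15,0],
    [3.1,0,0,0.2,0],
    [3.4,0,0,0.2,0],
    [4.8,0,0,0.2,0],
    [4.8,0,0,0.5,0],
    [4.8,0,0,3,0],
    [4.8,0,0,6,0],
    [4.8,0,0,11,0],
    [9.3,-5,0,16,0],
    [9.3,-9,0,20,0]
  ]
}}

```text
t: 30.35
position: [0.549, 0.093, 0.2508]
orientation: [[-0.997, -0.08, 0.0], [-0.08, 0.997, 0.0], [-0.0, 0.0, -1.0]]
force: [0.7, 1.1, 0.1]
gripper_width: 0.0637
gripper_force: 0.0
```

```bash
python3 fb.py; python3 st.py
python3 - <<'E'
from fit import *
fit("spool",mspool,"spool",[.43,.032],r=.03)
fit("caddy",mcaddy,"caddy",[.598,.091,0.08])
E
```

```text
[[272.0, 0.0, 252.2], [0.0, 272.0, 194.8], [0.0, 0.0, 1.0]]
[(0.77, [234.0, 210.0, 260.0, 252.0])]
[(0.86, [287.0, 181.0, 299.0, 212.0])]
[(0.6, [254.0, 168.0, 268.0, 190.0])]
bobbin [0.6362 0.0939] [0.8 1. ] 0.113
30.65 [0.5505 0.0933 0.2489] F [-0.27  0.91 -0.67] Fax -0.34 M [0.006 0.01  0.043] Max 0.033 w 0.0875 0.0 yaw 4.61 q7 1.49
[[272.0, 0.0, 252.2], [0.0, 272.0, 194.8], [0.0, 0.0, 1.0]]
spool 3 [0.4304 0.0321] 0.167
spool 1 [0.4309 0.0321] 0.034
spool 2 [0.4291 0.0317] 0.226
caddy 3 [0.5969 0.0898 0.0766] 0.177
caddy 1 [0.5977 0.0906 0.0844] 0.135
caddy 2 [0.5963 0.0894 0.0875] 0.192
```

The bobbin stands upright (within 1°) in the back compartment. Now the pale spool.

Request:
{"api": "apply_moves", "payload": {
  "increments": [
    [6.5,-6,-3,0,0],
    [6.5,-11.9,-6.1,-2,0],
    [6.5,-11.9,-6.1,-7,0],
    [6.5,-11.9,-6.1,-12,0],
    [6.5,-11.9,-6.1,-17,0],
    [6.5,-11.9,-6.1,-19.8,0],
    [6.5,-11.9,-6.1,-19.8,0],
    [6.5,-11.9,-6.1,-19.8,0]
  ]
}}

```text
t: 32.4
position: [0.4315, 0.032, 0.0523]
orientation: [[-0.997, -0.08, 0.001], [-0.08, 0.997, 0.0], [-0.001, 0.0, -1.0]]
force: [0.2, 0.7, 1.3]
gripper_width: 0.0651
gripper_force: 0.0
```

```bash
python3 st.py
```

```text
32.4 [0.4315 0.032  0.0523] F [0.18 0.74 1.29] Fax 1.0 M [ 0.065  0.02  -0.02 ] Max -0.053 w 0.0651 0.0 yaw 4.58 q7 1.67
```

Request:
{"api": "apply_moves", "payload": {
  "increments": [
    [0,0,0,0,0],
    [0,0,0,0,0],
    [0,0,0,0,0],
    [0,0,0,0,0],
    [0,0,0,0,0],
    [0,0,0,1,0],
    [0,0,0,3,0]
  ]
}}

```text
t: 33.28
position: [0.4306, 0.0319, 0.0818]
orientation: [[-0.997, -0.08, -0.002], [-0.08, 0.997, -0.0], [0.002, -0.0, -1.0]]
force: [0.4, -0.1, -0.2]
gripper_width: 0.0016
gripper_force: 0.0
```

```bash
python3 st.py
```

```text
33.275 [0.4306 0.0319 0.0818] F [ 0.37 -0.08 -0.22] Fax -0.39 M [ 0.03   0.029 -0.038] Max -0.046 w 0.0016 0.0 yaw 4.59 q7 1.66
```

Run:
```python
from fit import *
for c,n in zip(C,("wrist","side","scene")):
    for r in finder.trace(c,"spool")[:6]:
        m=r["mask"];y,x=np.nonzero(m);print(n,round(r["p"],2),np.round(r["extent"]).tolist(),c["frame"][m].mean(0).round().tolist(),onz(c,x.mean(),y.mean(),.03).round(3))
    print("pred",proj(c,[.4304,.0321,0]).round(),proj(c,[.4304,.0321,.06]).round())
s=manip.observe();print(proj(C[1],s["position"]).round(),proj(C[2],s["position"]).round())
fit("spool",mspool,"spool",[.43,.032],r=.05)
```

```text
[[272.0, 0.0, 252.2], [0.0, 272.0, 194.8], [0.0, 0.0, 1.0]]
wrist 0.81 [225.0, 175.0, 276.0, 238.0] [160.0, 136.0, 101.0] [0.43  0.031 0.03 ]
wrist 0.57 [124.0, 192.0, 189.0, 256.0] [230.0, 208.0, 1.0] [ 0.456 -0.057  0.03 ]
wrist 0.55 [51.0, 292.0, 133.0, 326.0] [252.0, 204.0, 105.0] [ 0.558 -0.122  0.03 ]
pred [253. 194.] [253. 213.]
side 0.56 [222.0, 217.0, 236.0, 246.0] [191.0, 170.0, 37.0] [ 0.455 -0.054  0.03 ]
side 0.49 [218.0, 201.0, 230.0, 226.0] [145.0, 134.0, 114.0] [0.43  0.036 0.03 ]
pred [224. 221.] [223. 204.]
scene 0.7 [235.0, 220.0, 249.0, 240.0] [221.0, 189.0, 0.0] [ 0.454 -0.053  0.03 ]
scene 0.68 [218.0, 209.0, 234.0, 226.0] [154.0, 130.0, 105.0] [0.429 0.031 0.03 ]
scene 0.61 [165.0, 167.0, 176.0, 188.0] [47.0, 157.0, 69.0] [0.374 0.328 0.03 ]
scene 0.54 [160.0, 159.0, 170.0, 176.0] [12.0, 182.0, 178.0] [0.382 0.418 0.03 ]
scene 0.51 [236.0, 175.0, 276.0, 212.0] [193.0, 155.0, 103.0] [0.593 0.06  0.03 ]
scene 0.25 [256.0, 167.0, 268.0, 191.0] [188.0, 151.0, 100.0] [0.645 0.106 0.03 ]
pred [224. 222.] [223. 210.]
[223. 198.] [223. 206.]
spool 3 [0.4294 0.0313] 0.227
spool 1 [0.4301 0.0315] 0.223
spool 2 [0.4297 0.0315] 0.225
```

The fingers ended up empty and the spool still stands in its place. I'll retry a few mm lower and check the grip before lifting.

Request:
{"api": "apply_moves", "payload": {
  "increments": [
    [6.5,0,0,0,0],
    [6.5,0,0,0,0],
    [6.5,0,0,0,0],
    [6.5,0,0,0,0],
    [6.5,0,0,0,0],
    [6.5,0,0,0,0],
    [6.5,0,0,0,0],
    [6.5,0,0,-1.5,0],
    [6.5,0,0,-3.4,0],
    [6.5,0,0,-3.4,0]
  ]
}}

```text
t: 35.12
position: [0.4304, 0.032, 0.0468]
orientation: [[-0.997, -0.08, -0.002], [-0.08, 0.997, -0.0], [0.002, -0.0, -1.0]]
force: [-0.7, -0.4, 0.4]
gripper_width: 0.0652
gripper_force: 0.0
```

```bash
python3 st.py
python3 - <<'E'
from fit import *
fit("spool",mspool,"spool",[.43,.032],r=.05)
E
```

```text
35.125 [0.4304 0.032  0.0468] F [-0.69 -0.42  0.37] Fax 0.67 M [ 0.034  0.007 -0.028] Max -0.042 w 0.0652 0.0 yaw 4.6 q7 1.67
[[272.0, 0.0, 252.2], [0.0, 272.0, 194.8], [0.0, 0.0, 1.0]]
spool 3 [0.4311 0.0315] 0.315
spool 1 [0.4309 0.0315] 0.023
spool 2 [0.4304 0.0337] 0.457
```

Request:
{"api": "apply_moves", "payload": {
  "increments": [
    [3,0,0,0,0],
    [3,0,0,0,0],
    [3,0,0,0,0],
    [3,0,0,0,0]
  ]
}}

```text
t: 36.08
position: [0.431, 0.0321, 0.0475]
orientation: [[-0.997, -0.08, -0.0], [-0.08, 0.997, -0.0], [0.0, -0.0, -1.0]]
force: [0.2, 0.3, 0.3]
gripper_width: 0.0316
gripper_force: 0.0
```

Request:
{"api": "apply_moves", "payload": {
  "increments": [
    [0,0,0,0,0],
    [0,0,0,0,0]
  ]
}}

```text
t: 36.33
position: [0.4311, 0.0321, 0.0475]
orientation: [[-0.997, -0.08, 0.0], [-0.08, 0.997, 0.0], [-0.0, 0.0, -1.0]]
force: [0.5, 0.3, 0.0]
gripper_width: 0.0147
gripper_force: 0.0
```

```bash
python3 st.py
python3 - <<'E'
from fit import *
for c,n in zip(C,("wrist","side","scene")):
    for r in finder.trace(c,"spool")[:4]:
        m=r["mask"];y,x=np.nonzero(m);p=onz(c,x.mean(),y.mean(),.03)
        if abs(p[1]-.03)<.05: print(n,round(r["p"],2),np.round(r["extent"]).tolist(),m.sum(),p.round(3))
def mm(p): return [np.r_[circ(p[2],.021),circ(p[2]-.009,.021)]+[p[0],p[1],0]]
f=C[0]["frame"];w=C[0]
for z in (.03,.045,.06):
    print(z,[proj(w,[.431+dx,.032+dy,z]).round().tolist() for dx,dy in((0,0),(.021,0),(-.021,0),(0,.021),(0,-.021))])
u=proj(w,[.431,.032,.06]).round().astype(int);print(u)
print("row",[f[u[1]-10,i].tolist() for i in range(u[0]-50,u[0]+51,5)])
print("col",[f[i,u[0]].tolist() for i in range(u[1]-60,min(u[1]+61,384),5)])
E
```

```text
36.325 [0.4311 0.0321 0.0475] F [0.53 0.26 0.02] Fax -0.27 M [0.026 0.    0.035] Max 0.014 w 0.0147 0.0 yaw 4.6 q7 1.67
[[272.0, 0.0, 252.2], [0.0, 272.0, 194.8], [0.0, 0.0, 1.0]]
wrist 0.7 [222.0, 180.0, 280.0, 260.0] 2518 [0.431 0.032 0.03 ]
side 0.49 [219.0, 204.0, 232.0, 224.0] 216 [0.429 0.031 0.03 ]
scene 0.59 [238.0, 173.0, 275.0, 209.0] 682 [0.591 0.065 0.03 ]
0.03 [[252.0, 215.0], [250.0, 240.0], [255.0, 189.0], [279.0, 217.0], [226.0, 213.0]]
0.045 [[252.0, 222.0], [250.0, 248.0], [255.0, 194.0], [281.0, 224.0], [224.0, 219.0]]
0.06 [[252.0, 229.0], [250.0, 257.0], [255.0, 200.0], [283.0, 232.0], [222.0, 227.0]]
[252 229]
row [[96, 59, 31], [98, 61, 33], [96, 59, 33], [98, 59, 36], [107, 74, 47], [178, 151, 111], [159, 134, 98], [180, 152, 112], [175, 145, 107], [173, 143, 105], [168, 140, 102], [170, 141, 103], [173, 146, 108], [174, 146, 108], [178, 150, 110], [160, 133, 96], [204, 122, 69], [203, 118, 69], [201, 119, 65], [199, 117, 64], [197, 113, 65]]
col [[93, 55, 34], [95, 56, 35], [96, 59, 37], [175, 146, 108], [170, 157, 127], [176, 162, 134], [155, 136, 107], [178, 149, 109], [162, 135, 98], [168, 141, 101], [168, 140, 102], [164, 137, 99], [175, 145, 106], [166, 139, 101], [165, 138, 99], [179, 153, 114], [175, 151, 114], [180, 154, 116], [186, 107, 61], [186, 108, 60], [64, 61, 62], [70, 70, 71], [76, 74, 77], [79, 79, 80], [78, 77, 79]]
```

Run:
```python
from h import *
w=wrist();f=w["frame"].astype(int)
g=(f.max(2)-f.min(2)<22)
for r in range(180,384,8):
    print(r,"".join("g" if g[r,i] else ("w" if f[r,i,0]>140 and f[r,i,1]>125 else ".") for i in range(150,360,4)))
s=manip.observe();R=s["orientation"];p=s["position"];b=s["gripper_width"]/2
for n,z in(("tip",.014),("tcp",0),("grasp",-.005),("up",-.03)):
    print(n,[proj(w,p+R@np.array([dx,sg*b,z])).round().tolist() for sg in(-1,1) for dx in(-.0075,.0075)])
c=viewer.camera("side");f=c["frame"].astype(int);print("side tcp",proj(c,p),"tip",proj(c,p+[0,0,-.014]))
for r in range(186,232,2): print(r,"".join("%4d"%(f[r,i,0]-f[r,i,2]) for i in range(206,244,2)))
```

```text
180 .................................................wwww
188 ......................wwwwwwww...................wwww
196 .....................wwwwwwwwww....................ww
204 wwwww.w.............wwwwwwwwwwww.....................
212 wwwwwww.............wwwww.wwwwww....................w
220 wwwwwwww...........wwwwwwwwwwwwww...................g
228 wwwwwwww..........wwggggggggggggww.................gg
236 wwwwwww....www....wwggggggggggggg..................wg
244 w...........ggggggggggggggggggggggggggggggggggggggg..
252 ...........ggggggggggggggggggggggggggggggggggggggggg.
260 .........ggggggggggggggg.gg.ggggggggggggggggggggggggg
268 ......gggggggggggggggggg.gg.ggggggggggggggggggggggggg
276 gggggggggggggggggggggggg.gg.ggggggggggggggggggggggggg
284 gggggggggggggggggggggggg.gg.ggggggggggggggggggggggggg
292 gggggggggggggggggggggggg.gg.ggggggggggggggggggggggggg
300 gggggggggggggggggggggggg.gg.ggggggggggggggggggggggggg
308 gggggggggggggggggggggggg....ggggggggggggggggggggggggg
316 ggggggggggggggggggggggggg..gggggggggggggggggggggggggg
324 ggggggggggggggggggggggggg...........................
[... 1916 characters left out ...]
  26  22  22  22  24  23  44  84  81  80  80  81  79
216   58  40  67  86  84  77  28  25  23  23  24  22  43  85  80  80  78  82  79
218   71  39  67  82  80  78  34  25  22  24  33  59 139 182 157 121  82  80  79
220   55  39  46  52  53  50  27  25  24  54 149 141 185 208 204 203 143  78  81
222   41  41  36  38  39  39  35  27  34 100 126 125 147 198 205 207 186  84  81
224   37  37  37  38  40  38  36  38  48 142 156 157 155 175 202 203 163  79  82
226   39  34  37  36  39  42  36  37  45 110 156 161 163 191 203 165 100  79  83
228   42  40  44  52  56  51  48  52  58 104 132 133 143 142 132 126 115  81  80
230   57  53  51  53  56  53  56  54  57 113 148 140 133 133 133 131 114  88  90
```

Request:
{"api": "apply_moves", "payload": {
  "increments": [
    [0,0,0,2,0],
    [0,0,0,6,0],
    [0,-1,0,10,0],
    [9.3,-1,0,10,0]
  ]
}}

```text
t: 37.22
position: [0.4216, 0.0323, 0.1497]
orientation: [[-0.997, -0.08, 0.004], [-0.08, 0.997, 0.001], [-0.004, 0.001, -1.0]]
force: [-0.1, 0.1, 0.8]
gripper_width: 0.0063
gripper_force: 0.0
```

```bash
python3 st.py
python3 - <<'E'
from fit import *
fit("spool",mspool,"spool",[.43,.032],r=.05)
def m3(p):
    h=p[2];r=p[3];b=[p[0],p[1],0]
    return [np.r_[circ(0,r),circ(.15*h,r)]+b,np.r_[circ(.85*h,r),circ(h,r)]+b,np.r_[circ(0,r*.65),circ(h,r*.65)]+b]
def go(x0,k):
    ms=[]
    for c in C:
        m=best(c,"spool",np.array(x0[:2]),.03)
        if m is not None: ms.append((c,m.astype(np.float32)))
    o=minimize(cost,x0,args=(m3,ms),method="Nelder-Mead",options=dict(initial_simplex=np.vstack([x0]+[np.array(x0)+np.diag([.01,.01,-.02,.005])[i] for i in range(4)])))
    print(k,len(ms),o.x.round(4),round(o.fun,3))
go([.43,.032,.06,.021],"pale");go([.455,-.053,.06,.021],"yellow")
c=C[1];
for q in("spool","bobbin","cream_pot","jar","metal_thimble"):
    print(q,[(round(r["p"],2),np.round(r["extent"]).tolist()) for r in finder.trace(c,q)][:6])
E
```

```text
37.225 [0.4216 0.0323 0.1497] F [-0.14  0.07  0.79] Fax 0.73 M [-0.011 -0.052 -0.017] Max -0.011 w 0.0063 0.0 yaw 4.61 q7 1.61
[[272.0, 0.0, 252.2], [0.0, 272.0, 194.8], [0.0, 0.0, 1.0]]
spool 3 [0.4312 0.0319] 0.158
spool 1 [0.4308 0.0315] 0.066
spool 2 [0.4303 0.0332] 0.203
pale 3 [0.431  0.0318 0.058  0.0205] 0.149
yellow 3 [ 0.4545 -0.0531  0.057   0.0206] 0.101
spool [(0.85, [218.0, 203.0, 229.0, 226.0]), (0.7, [223.0, 221.0, 238.0, 248.0]), (0.41, [262.0, 230.0, 314.0, 271.0])]
bobbin [(0.71, [285.0, 179.0, 297.0, 214.0])]
cream_pot [(0.53, [229.0, 176.0, 247.0, 198.0])]
jar [(0.79, [192.0, 271.0, 222.0, 328.0])]
metal_thimble []
```

Run:
```python
from h import *
c=viewer.camera("side");s=manip.observe();p=s["position"];print(p,s["gripper_width"])
for z in(.135,.1,.08): print("s2",z-.014 if 0 else z,[proj(c,[.591,y,z]).round(1).tolist() for y in(-.195,-.178)])
b=s["gripper_width"]/2
for z in (0.03,0,-.005,-.014,-.03): print(z,[proj(c,p+[0,y,z]).round(1).tolist() for y in(-b-.017,-b)])
f=c["frame"].astype(int)
u=int(proj(c,p)[0])
for r in range(160,204,2): print(r,"".join("%4d"%(f[r,i,0]-f[r,i,2]) for i in range(u-16,u+18,2)))
w=wrist();g=w["frame"].astype(int);k=(g.max(2)-g.min(2)<22)
for r in range(180,290,6): print(r,"".join("g" if k[r,i] else ("w" if g[r,i,0]>140 and g[r,i,1]>125 else ".") for i in range(150,360,4)))
R=s["orientation"]
for z in(.014,0,-.03): print(z,[proj(w,p+R@np.array([dx,sg*b,z])).round().tolist() for sg in(-1,1) for dx in(-.0075,.0075)])
```

```text
[0.4210411  0.03208141 0.14757606] 0.08962610885983002
s2 0.135 [[287.1, 231.8], [286.5, 227.3]]
s2 0.1 [[286.4, 243.7], [285.8, 239.2]]
s2 0.08 [[286.0, 250.4], [285.5, 245.7]]
0.03 [[216.8, 179.2], [217.2, 175.9]]
0 [[217.2, 189.2], [217.7, 185.8]]
-0.005 [[217.3, 190.8], [217.7, 187.4]]
-0.014 [[217.5, 193.7], [217.9, 190.3]]
-0.03 [[217.7, 198.8], [218.1, 195.3]]
160   79  85  70  -9 -14 -11   5  11  12  12  62  88  90  94  93  48  27
162   81  94  77 -11 -20 -20   6  10  12  12  65  90  90  92  92  62  28
164   89  95  77 -12 -20 -21   5  11  10  14  65  93  89  90  94  82  29
166   89  95  77  -6 -22 -20   7  11  12  12  62  91  91  93  92  78  31
168   92  92  77  -3 -18 -20   1  11  11  13  61  92  90  92  92  78  32
170   91  90  76   3 -21 -20   0  11   9  12  61  92  90  91  92  77  28
172   91  83  43 -21 -20 -21  -6  10  11  11  50  92  90  91  89  88  48
174   94  82  49  25   6   7  14  12  12  12  49  92  89  91  89  92  49
176   93  86  86  84  90  86  66  13  11  11  50  92  89  90  90  72  55
178   90  86  88  89  88  91  76  16  12  10  39  91  89  61  27  10  12

[... 1486 characters left out ...]
.................gggggggggg
246 ...........................................gggggggggg
252 ............................................ggggggggg
258 ggg..........................................gggggggg
264 gggggg........................................ggggggg
270 ggggggggggggggggggggggggggggggggggggggggggggggggggggg
276 ggggggggggggggggggggggggggggggggggggggggggggggggggggg
282 ggggggggggggggggggggggggggggggggggggggggggggggggggggg
288 ggggggggggggggggggggggggggggggggggggggggggggggggggggg
0.014 [[195.0, 226.0], [194.0, 207.0], [310.0, 226.0], [311.0, 207.0]]
0 [[191.0, 233.0], [190.0, 213.0], [314.0, 233.0], [315.0, 213.0]]
-0.03 [[181.0, 251.0], [179.0, 229.0], [324.0, 251.0], [326.0, 229.0]]
```

The side and wrist views both put the visible fingertips about 30–39 mm higher than TCP + 14 mm. The fingers therefore closed above the spool, which also explains the bobbin grips sitting high. I'll correct for this by going lower.

Request:
{"api": "apply_moves", "payload": {
  "increments": [
    [6.5,1,0,0,0],
    [6.5,1,0,-4,0],
    [6.5,1,0,-8,0],
    [6.5,1,0,-11,0],
    [6.5,1,0,-13,0],
    [6.5,1,0,-13,0]
  ]
}}

```text
t: 39.08
position: [0.431, 0.032, 0.0163]
orientation: [[-0.997, -0.08, -0.002], [-0.08, 0.997, -0.0], [0.002, -0.0, -1.0]]
force: [-0.8, 1.0, -0.2]
gripper_width: 0.0652
gripper_force: 0.0
```

```bash
python3 st.py
python3 - <<'E'
from h import *
c=viewer.camera("side");s=manip.observe();p=s["position"];f=c["frame"].astype(int);b=s["gripper_width"]/2
u=int(proj(c,p)[0])
for r in range(196,236,2): print(r,"".join("%4d"%(f[r,i,0]-f[r,i,2]) for i in range(u-14,u+16,2)))
for z in(.06,.045,.03,.015): print(z,[proj(c,[p[0],p[1]+y,z]).round(1).tolist() for y in(-b-.017,-b)])
E
```

```text
39.075 [0.431  0.032  0.0163] F [-0.76  1.   -0.15] Fax 0.37 M [ 0.071  0.053 -0.025] Max -0.057 w 0.0652 0.0 yaw 4.58 q7 1.71
196   51  10  10  11  10  12  10   8  12  12  12  12  11  10  20
198   56  12   9  12  11  10  11  11   9  11  10  10   6   7  32
200   68  12   4   9  10  11  10  11  11  10  10  11   9   8  32
202   72  14  11  11  10  10  11   9  11  11  11  12  16  14  34
204   88  44  44  44  23  19  12  10  11  19  30  40  61  65  72
206   95  92  91  87  46  34  13   9  11  21  36  73  82  80  77
208   67  66  62  59  35  31  13  10  11  21  35  79  82  81  77
210   37  38  36  38  25  22  13  10  11  17  30  76  83  80  79
212   38  39  37  40  25  21  14  12  10  16  29  75  81  81  80
214   40  40  40  41  25  23  14  12  12  15  27  75  81  80  81
216   39  38  40  37  26  24  13  12  10  14  25  67  79  78  79
218   41  42  55  55  37  22  16  11  12  41  97 103 148 139  94
220   40  41  53  53  38  23  23  32  85 124 142 137 208 206 184
222   38  37  35  38  37  31  25  58 122 128 124 130 163 206 207
224   40  38  38  42  39  37  37  93 160 157 156 160 190 203 201
226   33  37  39  40  37  34  33  68 142 157 166 171 200 189 136
228   35  37  44  42  46  51  53  71 129 136 143 147 135 126 127
230   50  49  53  55  54  54  51  68 142 143 134 136 143 135 122
232   54  53  55  56  56  55  56  60 147 151 139 138 136 132 122
234   53  52  57  54  55  56  52  65 145 151 140 143 142 137 130
0.06 [[222.6, 214.0], [222.9, 210.5]]
0.045 [[222.7, 218.5], [223.1, 214.9]]
0.03 [[222.9, 222.8], [223.2, 219.2]]
0.015 [[223.1, 227.2], [223.4, 223.5]]
```

Request:
{"api": "apply_moves", "payload": {
  "increments": [
    [3,0,0,0,0],
    [3,0,0,0,0],
    [3,0,0,0,0],
    [3,0,0,0,0],
    [3,0,0,0,0]
  ]
}}

```text
t: 39.75
position: [0.4315, 0.0323, 0.018]
orientation: [[-0.997, -0.08, 0.001], [-0.08, 0.997, 0.0], [-0.001, 0.0, -1.0]]
force: [0.1, 0.2, 7.8]
gripper_width: 0.038
gripper_force: 30.0
```

Request:
{"api": "apply_moves", "payload": {
  "increments": [
    [0,0,0,0.5,0],
    [0,0,0,2,0],
    [0,0,0,5,0],
    [0,0,0,8,0],
    [0,0,0,8,0]
  ]
}}

```text
t: 40.38
position: [0.4319, 0.0323, 0.0992]
orientation: [[-0.997, -0.08, 0.004], [-0.08, 0.997, 0.001], [-0.004, 0.0, -1.0]]
force: [-0.1, 0.5, -0.3]
gripper_width: 0.0386
gripper_force: 30.0
```

```bash
python3 st.py
python3 - <<'E'
from fit import *
s=manip.observe()
def mh(p): return [P+[0,0,p[2]] for P in mspool(p)]
for c in C[1:]:
    m=best(c,"spool",s["position"][:2]+[.05*0,.0],.12)
    print([ (round(r["p"],2),np.round(r["extent"]).tolist(),onz(c,*np.array(np.nonzero(r["mask"])).mean(1)[::-1],.11).round(3).tolist()) for r in finder.trace(c,"spool")[:5]])
    print("pred base/top",[proj(c,[.4315,.032,z]).round().tolist() for z in(.08,.14,0,.06)])
E
```

```text
40.375 [0.4319 0.0323 0.0992] F [-0.11  0.46 -0.34] Fax -0.19 M [ 0.023  0.011 -0.026] Max -0.034 w 0.0386 30.0 yaw 4.61 q7 1.68
[[272.0, 0.0, 252.2], [0.0, 272.0, 194.8], [0.0, 0.0, 1.0]]
[(0.8, [220.0, 218.0, 238.0, 248.0], [0.461, -0.159, 0.11]), (0.71, [217.0, 179.0, 231.0, 204.0], [0.434, 0.003, 0.11])]
pred base/top [[223.0, 198.0], [223.0, 180.0], [224.0, 221.0], [224.0, 204.0]]
[(0.74, [166.0, 168.0, 176.0, 187.0], [0.342, 0.239, 0.11]), (0.6, [158.0, 156.0, 170.0, 179.0], [0.345, 0.317, 0.11]), (0.59, [217.0, 193.0, 233.0, 212.0], [0.421, 0.024, 0.11])]
pred base/top [[223.0, 206.0], [222.0, 194.0], [224.0, 222.0], [223.0, 210.0]]
```

Request:
{"api": "apply_moves", "payload": {
  "increments": [
    [0,5,2,0,0],
    [0,10,4,0,0],
    [0,13.2,5.5,0,0],
    [0,13.2,5.5,0,0],
    [0,13.2,5.5,-3,0],
    [0,13.2,5.5,-6,0],
    [0,13.2,5.5,-6.3,0],
    [0,13.2,5.5,-6.3,0]
  ]
}}

```text
t: 41.72
position: [0.5626, 0.0866, 0.0348]
orientation: [[-0.997, -0.08, -0.001], [-0.08, 0.997, -0.0], [0.001, -0.0, -1.0]]
force: [0.5, 0.9, 0.7]
gripper_width: 0.038
gripper_force: 30.0
```

```bash
python3 st.py; python3 fb.py
```

```text
41.725 [0.5626 0.0866 0.0348] F [0.5  0.91 0.73] Fax 0.36 M [ 0.066 -0.01  -0.009] Max -0.045 w 0.038 30.0 yaw 4.57 q7 1.64
[[272.0, 0.0, 252.2], [0.0, 272.0, 194.8], [0.0, 0.0, 1.0]]
[(0.88, [228.0, 295.0, 273.0, 327.0])]
[(0.8, [285.0, 178.0, 300.0, 216.0])]
[(0.42, [256.0, 181.0, 267.0, 191.0])]
bobbin [0.6362 0.0945] [0.5 4.5] 0.496
```

Request:
{"api": "apply_moves", "payload": {
  "increments": [
    [0,0,0,-0.5,0],
    [0,0,0,-0.8,0],
    [0,0,0,-1.0,0],
    [0,0,0,-1.0,0]
  ]
}}

```text
t: 42.52
position: [0.563, 0.0871, 0.0244]
orientation: [[-0.997, -0.08, -0.0], [-0.08, 0.997, -0.0], [0.0, -0.0, -1.0]]
force: [-1.0, -0.4, -0.1]
gripper_width: 0.0383
gripper_force: 30.0
```

Request:
{"api": "apply_moves", "payload": {
  "increments": [
    [0,0,0,-0.1,0],
    [0,0,0,-0.2,0],
    [0,0,0,-0.2,0]
  ]
}}

```text
t: 42.9
position: [0.5635, 0.0869, 0.0239]
orientation: [[-0.997, -0.08, 0.001], [-0.08, 0.997, 0.0], [-0.001, 0.0, -1.0]]
force: [-3.5, -1.4, 16.1]
gripper_width: 0.0382
gripper_force: 30.0
```

Touching the floor (16 N). Easing off, opening, and lifting away.

Request:
{"api": "apply_moves", "payload": {
  "increments": [
    [0,0,0,0.15,0],
    [0,0,0,0.15,0],
    [4.5,0,0,0.15,0],
    [5.5,0,0,0.15,0],
    [5.5,0,0,0.15,0],
    [5.5,0,0,3,0],
    [5.5,0,0,8,0],
    [5.5,-1,0,14,0],
    [5.5,-2,0,20,0],
    [5.5,-2,0,20,0]
  ]
}}

```text
t: 44.15
position: [0.5446, 0.0874, 0.2269]
orientation: [[-0.997, -0.08, 0.007], [-0.08, 0.997, 0.002], [-0.007, 0.002, -1.0]]
force: [0.1, -0.0, -1.1]
gripper_width: 0.055
gripper_force: 0.0
```

```bash
python3 st.py; python3 fb.py
python3 - <<'E'
from fit import *
def mz(p):
    a,b=p[2],p[3]
    R=np.array([[1,0,a],[0,1,b],[0,0,1.]])
    return [P@R.T+[p[0],p[1],.006] for P in mspool([0,0])]
ms=[]
for c in C:
    r=[q for q in finder.trace(c,"spool") if np.linalg.norm(np.array(np.nonzero(q["mask"])).mean(1)[::-1]-proj(c,[.5635,.087,.036]))<12]
    print([(round(q["p"],2),np.round(q["extent"]).tolist()) for q in r],proj(c,[.5635,.087,.036]).round())
    if r: ms.append((c,r[0]["mask"].astype(np.float32)))
if ms:
    x0=np.array([.5635,.087,0,0]);o=minimize(cost,x0,args=(mz,ms),method="Nelder-Mead",options=dict(initial_simplex=np.vstack([x0,x0+np.diag([.01,.01,.15,.15])])));print("spool",o.x[:2].round(4),np.degrees(o.x[2:]).round(1),round(o.fun,3))
for q in("cream_pot","wax","jar","metal_thimble","tape_measure"):
    print(q,[(round(r["p"],2),np.round(r["extent"]).tolist()) for r in finder.trace(C[1],q)][:1])
E
```

```text
44.15 [0.5446 0.0874 0.2269] F [ 0.08 -0.03 -1.09] Fax -0.94 M [ 0.    -0.053  0.017] Max 0.011 w 0.055 0.0 yaw 4.6 q7 1.55
[[272.0, 0.0, 252.2], [0.0, 272.0, 194.8], [0.0, 0.0, 1.0]]
[(0.78, [238.0, 216.0, 262.0, 266.0])]
[(0.51, [287.0, 179.0, 299.0, 211.0])]
[(0.5, [257.0, 167.0, 267.0, 191.0])]
bobbin [0.6371 0.0949] [1.4 2.4] 0.109
[[272.0, 0.0, 252.2], [0.0, 272.0, 194.8], [0.0, 0.0, 1.0]]
[(0.77, [233.0, 172.0, 264.0, 210.0])] [251. 191.]
[(0.55, [263.0, 190.0, 276.0, 209.0])] [269. 200.]
[(0.42, [241.0, 184.0, 253.0, 199.0])] [246. 191.]
spool [0.5626 0.0874] [-0.5 -1.1] 0.131
cream_pot [(0.74, [228.0, 174.0, 248.0, 197.0])]
wax [(0.62, [214.0, 263.0, 233.0, 277.0])]
jar []
metal_thimble [(0.72, [262.0, 227.0, 312.0, 272.0])]
tape_measure [(0.56, [312.0, 313.0, 346.0, 335.0])]
```

Both stand upright in their compartments and the robot is touching nothing. Handing in.

```bash
python3 -c "
from rig import job
print(job.sign_off())"
```

```text
the job is handed in; nothing more can be done
None
```

I handed the job in at 44 s: the bobbin is off the spindle and upright in the back compartment, and the pale spool is upright in the front one, both by camera measurement. The bobbin first stood wedged about 14° over and had to be regripped, the spool took three grasp tries, and of the other things I rechecked only the cream pot, wax and tape measure at the end; sign-off gave no verdict.

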